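# Dress the slate display and set its lights

## Task

First slide both faders of the dimmer box fully down to off, and leave them off while you hang every slate plaque on the leaning display board, each on a peg of its own, through its hole, lying flat against the board with its body straight below the peg. Then slide each fader up to the orange marker beside its track. The slate is brittle: hold it gently, gripping with no more than about 25 N, and leave the other things on the table alone.

Things in the scene. Friction and masses are not known exactly. Their poses are not given: they have to be found in the camera images.
- peg0 (a point): brass peg 0, counted from the left as the robot sees it, 12 mm thick, 55 mm long, square to the leaning wooden board. The point is on its axis 7 mm above the board's face, where the hole's middle is when a slate hangs flat. Axes: z along the peg outwards (towards the robot, about 56 degrees above level), x up the board's face, y along the row to the left. Same for all pegs
- peg1 (a point): brass peg 1, counted from the left as the robot sees it, 12 mm thick, 55 mm long, square to the leaning wooden board. The point is on its axis 7 mm above the board's face, where the hole's middle is when a slate hangs flat. Pegs are 100 mm apart in a straight row. The board's face reaches 50 mm above and 120 mm below the row and is 420 mm wide. The easel is fixed
- peg2 (a point): brass peg 2, counted from the left as the robot sees it, 12 mm thick, 55 mm long, square to the leaning wooden board. The point is on its axis 7 mm above the board's face, where the hole's middle is when a slate hangs flat. Two black lamp heads 48 mm across stand off the board's top edge, their middles 95 mm up the face from the row, up to 10 mm proud of the face
- peg3 (a point): brass peg 3, counted from the left as the robot sees it, 12 mm thick, 55 mm long, square to the leaning wooden board. The point is on its axis 7 mm above the board's face, where the hole's middle is when a slate hangs flat. Axes as for the other pegs
- slate0_mid (a point): dark slate plaque with a plain cross painted in pale colour on its upper face, 110 x 54 x 14 mm, 0.14 to 0.28 kg, brittle, lying flat on the table at the start, hole end roughly away from the robot; it may be absent. The point is its centre, half-way up (7 mm). Axes: x along its length towards the end with the hole, y across its 54 mm width, z out of the painted face
- slate0_hole (a point): centre of the 26 mm round hole right through slate plaque 0, 36 mm from the plaque's centre along its x; same axes as the plaque
- slate1_mid (a point): dark slate plaque with a disc painted in pale colour on its upper face, 110 x 54 x 14 mm, 0.14 to 0.28 kg, brittle, lying flat on the table at the start, hole end roughly away from the robot; it may be absent. The point is its centre, half-way up (7 mm). Axes: x along its length towards the end with the hole, y across its 54 mm width, z out of the painted face
- slate1_hole (a point): centre of the 26 mm round hole right through slate plaque 1, 36 mm from the plaque's centre along its x; same axes as the plaque
- slate2_mid (a point): dark slate plaque with a diamond painted in pale colour on its upper face, 110 x 54 x 14 mm, 0.14 to 0.28 kg, brittle, lying flat on the table at the start, hole end roughly away from the robot; it may be absent. The point is its centre, half-way up (7 mm). Axes: x along its length towards the end with the hole, y across its 54 mm width, z out of the painted face
- slate2_hole (a point): centre of the 26 mm round hole right through slate plaque 2, 36 mm from the plaque's centre along its x; same axes as the plaque
- slate3_mid (a point): dark slate plaque with three bars painted in pale colour on its upper face, 110 x 54 x 14 mm, 0.14 to 0.28 kg, brittle, lying flat on the table at the start, hole end roughly away from the robot; it may be absent. The point is its centre, half-way up (7 mm). Axes: x along its length towards the end with the hole, y across its 54 mm width, z out of the painted face
- slate3_hole (a point): centre of the 26 mm round hole right through slate plaque 3, 36 mm from the plaque's centre along its x; same axes as the plaque
- fader_near (a joint): position of the fader nearer to the robot (blue grip) along its 120 mm track, m: 0 = off, at the right-hand end as the robot sees it (black square on the box), growing to 0.12 = full at the left-hand end (pale disc). It stays where it is left; about 1.5 N moves it
- grip_near (a point): middle of the blue fader grip: a block 28 mm across the track, 20 mm along the track, 36 mm tall, standing on the dark grey dimmer box (160 x 210 mm, 40 mm tall, fixed); the point is 18 mm below the grip's top and 19 mm above the box's top. Axes: y along the track towards full, x away from the robot, z up. A line on top marks its middle. Tracks are 70 mm apart
- mark_near (a point): flat orange marker, 20 x 7 mm, on the box's top beside the blue fader's track on its robot side, 28 mm from the track's middle: the setting wanted for that fader (grip's middle line level with the marker's middle line). Same axes as the grip
- fader_far (a joint): position of the fader farther from the robot (cream grip) along its 120 mm track, m: 0 = off, at the right-hand end as the robot sees it (black square on the box), growing to 0.12 = full at the left-hand end (pale disc). It stays where it is left; about 1.5 N moves it
- grip_far (a point): middle of the cream fader grip: a block 28 mm across the track, 20 mm along the track, 36 mm tall, standing on the dark grey dimmer box (160 x 210 mm, 40 mm tall, fixed); the point is 18 mm below the grip's top and 19 mm above the box's top. Axes: y along the track towards full, x away from the robot, z up. A line on top marks its middle. Tracks are 70 mm apart
- mark_far (a point): flat orange marker, 20 x 7 mm, on the box's top beside the cream fader's track on its far side, 28 mm from the track's middle: the setting wanted for that fader (grip's middle line level with the marker's middle line). Same axes as the grip
- candle_jar: bystander, to be left alone: small amber glass jar with a wooden cap, 50 mm across, 65 mm tall, standing among the slates; origin at the centre of its underside
- cottage: bystander, to be left alone: little wooden house, 60 x 70 x 80 mm with a blue roof, beside the dimmer box; origin at the centre of its underside
- tape_roll: bystander, to be left alone: roll of paper tape lying flat, 84 mm across, 25 mm tall; origin at the centre of its underside
- mug: bystander, to be left alone: blue ceramic mug, 76 mm across, 85 mm tall; origin at the centre of its underside
- dust_brush: bystander, to be left alone: dusting brush about 200 mm long lying on the table; origin under it
- card_box: bystander, to be left alone: open wooden box, 100 x 140 x 50 mm; origin at the centre of its underside
Things that resemble listed ones, but are neither listed nor needed, are in the scene too. What is shaped like the part that bears slate3_mid but brown or turquoise is not meant.

How it is judged:
By the outcome, as a careful person would: the job done as asked, in the order asked, and still so for the second after the job is handed in, with the robot touching nothing.
Of slate0, slate1, slate2, slate3 only 2 to 4 are there at a start; the rules pass over those that are not, and their reading is None.
At some moment in a run one of slate0, slate1, slate2, slate3 may be knocked a few centimetres aside while the robot is not near it.
It also fails if it takes over 210 s, if anything falls off the work surface, if the arm or the gripper's body presses on something with over 40 N, if the wrist force passes 120 N, or if a joint passes its speed limit or range.

## Robot

A 6-joint arm with a two-finger parallel gripper is mounted at the origin on the work surface. World frame = base frame: x ahead of the robot, y to its left, z up, the work surface at z = 0. Lengths are in m, angles in rad, forces in N, time in s.
With the tool pointing down it reaches from about 0.375 to 0.9 m from the base axis. Payload 3.1 kg.
Tool frame: the origin (TCP) lies between the finger pads; the fingertips stand 19 mm ahead of it and the grasp point (between the pads) is the TCP; z points along the fingers, y is the direction in which the jaws open and shut (so a half turn about z gives the same grasp; the last joint's range is limited). The gripper opens to 85 mm and grips with 20 to 120 N. Pads are 22 mm wide; open, the fingers measure 114 mm over their backs; the gripper's body (76 mm by 85 mm) begins 54 mm behind the grasp point. The pads swing forward as they close: fully open they stand 13 mm farther back than shut.
Start: joints at [-1.476, 0.527, 1.433, -0, 1.181, -0.178], TCP at [0.169, -0.602, 0.25] pointing down, gripper open.
Joint ranges: [-3.08, 3.08], [-0.75, 2.2], [0.22, 2.44], [-1.43, 4.57], [0, 2.65], [-2.85, 2.85]. Speed limits (rad/s): [2.79, 2.79, 3.14, 3.14, 3.14, 3.14].

## Interface

Orientations are given as a unit quaternion [x, y, z, w].
In Python, from station import manip, optics, job gives the robot as it stands.
- The arm moves only by the shell command python3 -m inch 'ROWS' [OPENING] [FORCE]. ROWS is JSON, one flat list of numbers, 4 for each row, row after row: the shift along the world's x, y, z in cm, then the turn about the world's z in rad. A call has 1 to 20 rows; each row shifts and turns the commanded pose from where the row before left it; what a row does not reach is not made up. A row lasts 1/8 s, in which the tool goes at most 62.5 mm and 10.7 degrees, less where a joint would pass 70% of its speed; a pose out of reach is approached as far as the arm can. A call with a gripper value outside its range is refused whole. OPENING is the opening in per cent of the stroke, from 0 (shut) to 100 (fully open), set as the call begins (- or left out, the last holds). The fingers move at their own pace and stop on an object; FORCE is the grip in N (left out, the last holds). Time passes only in rows, so rows that do not move let the fingers close. It gives the time, the measured TCP pose, the force and the opening at its end, in the units of the state.
- manip.sense(): the state, without advancing time (a new reading comes with each control period).
- optics.snapshot(name): name is "scene" or "top"; returns (picture, depth): 384x512x3 uint8, red, green, blue; 384x512 float32, m along the optical axis (not along the pixel's ray), 0 where there is no reading.
- optics.camera_model(name): a dict with "mtx" (3x3 intrinsics, pixels), "camera_from_world" (4x4, takes a point from world to camera coordinates). Camera axes: x right, y up, looking along -z (the intrinsics and any distortion apply to the point x, -y, -z); pixel columns grow to the right and rows downward; lengths in m; the calibration is good to about 2 mm. A picture is of the moment at which its call begins. camera_model takes no time and is no camera call.
- job.sign_off(): hands the job in, once; it reports no verdict.
The state is a dict: "t": time; "q": joint angles; "qd": joint speeds; "tau": joint torques, N m; "tcp_pos": TCP position; "tool_rot": TCP orientation; "force": force on the tool from outside, world axes, zero at the start; "ft_torque": the same for the moment, N m; "finger_gap": opening from 0.0 (shut) to 1.0 (fully open).
Only numpy, scipy, OpenCV 4.12 (cv2) and the standard library are available. Lean on these libraries where they do the work, as an engineer would, in place of code of your own. Each camera call takes 0.05 s, during which the arm holds its last target.

## Working session

There is one attempt and no reset: what is moved stays moved. The work goes in short steps, Python scripts to look and compute and a shell command to move; the robot and the scene stay as the last step left them, time stands still between calls to the robot, and variables do not carry over. Pictures are saved under pics/ and viewed, and the job is handed in when it is done.

```bash
ls; mkdir -p pics
cat > h.py <<'E'
import numpy as np, cv2
from station import manip, optics, job
def cam(n):
    m=optics.camera_model(n); return np.array(m["mtx"]),np.array(m["camera_from_world"]),m
def ray(n,u,v):
    K,T,m=cam(n)
    d=m.get("dist",None)
    x=(u-K[0,2])/K[0,0]; y=(v-K[1,2])/K[1,1]
    R=T[:3,:3];t=T[:3,3]
    return -R.T@t, R.T@np.array([x,-y,-1.])
def onz(n,u,v,z):
    o,d=ray(n,u,v); return o+d*(z-o[2])/d[2]
def deproj(n,u,v,dep):
    o,d=ray(n,u,v); return o+d*dep
def proj(n,P):
    K,T,m=cam(n); p=T[:3,:3]@np.array(P)+T[:3,3]; q=K@np.array([p[0],-p[1],-p[2]]); return q[:2]/q[2]
E
python3 - <<'E'
from h import *
s=manip.sense(); print({k:np.round(v,3) for k,v in s.items()})
for n in ("scene","top"):
    m=optics.camera_model(n); print(n,m)
    p,d=optics.snapshot(n); np.savez(f"pics/{n}0.npz",p=p,d=d)
    cv2.imwrite(f"pics/{n}0.png",cv2.resize(p[:,:,::-1],(800,600),interpolation=cv2.INTER_CUBIC))
E
```

```text
pics
{'t': np.float64(0.0), 'q': array([-1.475,  0.528,  1.434, -0.   ,  1.181, -0.179]), 'qd': array([-0.002,  0.001, -0.001,  0.001,  0.   ,  0.001]), 'tau': array([-1.0000e-03, -4.4235e+01, -1.7803e+01, -0.0000e+00,  8.0000e-03,
       -0.0000e+00]), 'tcp_pos': array([ 0.169, -0.601,  0.249]), 'tool_rot': array([ 0.991,  0.136,  0.   , -0.001]), 'force': array([0.012, 0.248, 0.527]), 'ft_torque': array([-0.024,  0.005,  0.025]), 'finger_gap': np.float64(1.0)}
scene {'mtx': array([[403.1775766 ,   0.        , 260.23047766],
       [  0.        , 403.1775766 , 188.54202851],
       [  0.        ,   0.        ,   1.        ]]), 'camera_from_world': array([[ 0.80239153,  0.59670044, -0.01078977, -0.38980739],
       [-0.37888175,  0.52328982,  0.76329312,  0.15369073],
       [ 0.46110352, -0.60837188,  0.64596223, -1.7658247 ],
       [ 0.        ,  0.        ,  0.        ,  1.        ]])}
top {'mtx': array([[439.15903211,   0.        , 256.37383751],
       [  0.        , 439.15903211, 195.28695197],
       [  0.        ,   0.        ,   1.        ]]), 'camera_from_world': array([[ 0.02078745, -0.9997376 , -0.00962329, -0.03282406],
       [ 0.99630369,  0.01991171,  0.0835613 , -0.53188605],
       [-0.08334776, -0.01132475,  0.99645617, -1.46221946],
       [ 0.        ,  0.        ,  0.        ,  1.        ]])}
```

View pics/scene0.png

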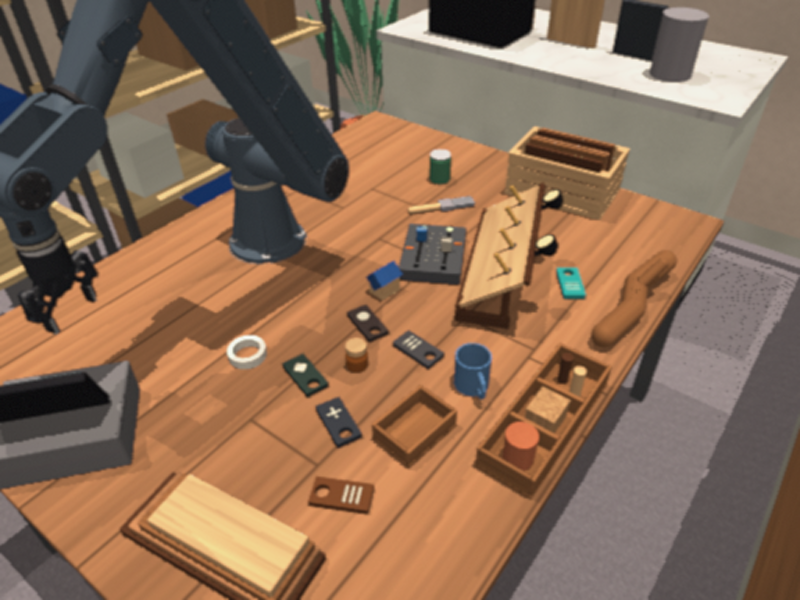

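View pics/top0.png

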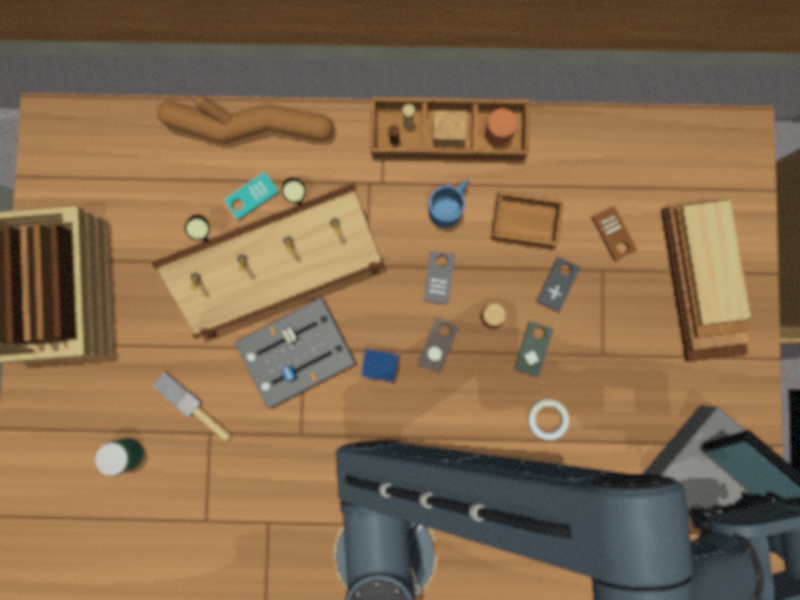

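Run:
```python
import cv2,numpy as np
p=np.load("pics/top0.npz")["p"][:,:,::-1]
s=np.load("pics/scene0.npz")["p"][:,:,::-1]
cv2.imwrite("pics/c1.png",cv2.resize(p[105:265,95:255],(800,800)[:2],interpolation=cv2.INTER_CUBIC)[:600])
cv2.imwrite("pics/c2.png",cv2.resize(p[125:245,255:415],(800,600),interpolation=cv2.INTER_CUBIC))
cv2.imwrite("pics/c3.png",cv2.resize(s[110:215,230:370],(800,600),interpolation=cv2.INTER_CUBIC))
cv2.imwrite("pics/c4.png",cv2.resize(p[185:265,145:252],(800,600),interpolation=cv2.INTER_CUBIC))
```

```text
(no output)
```

View pics/c1.png

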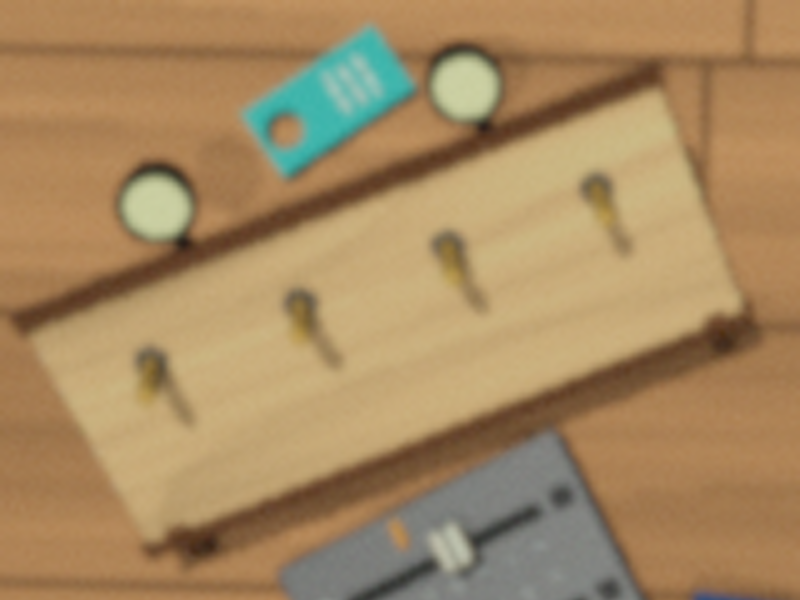

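View pics/c2.png

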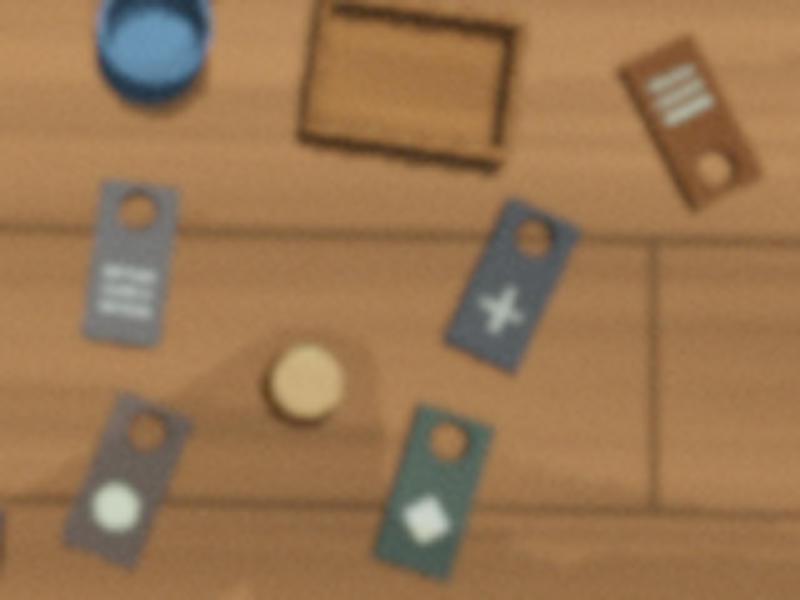

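View pics/c3.png

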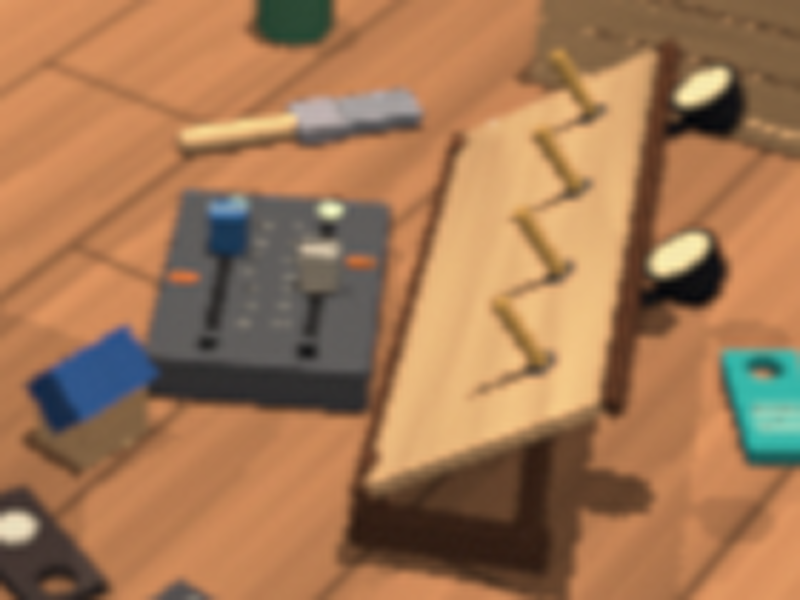

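View pics/c4.png

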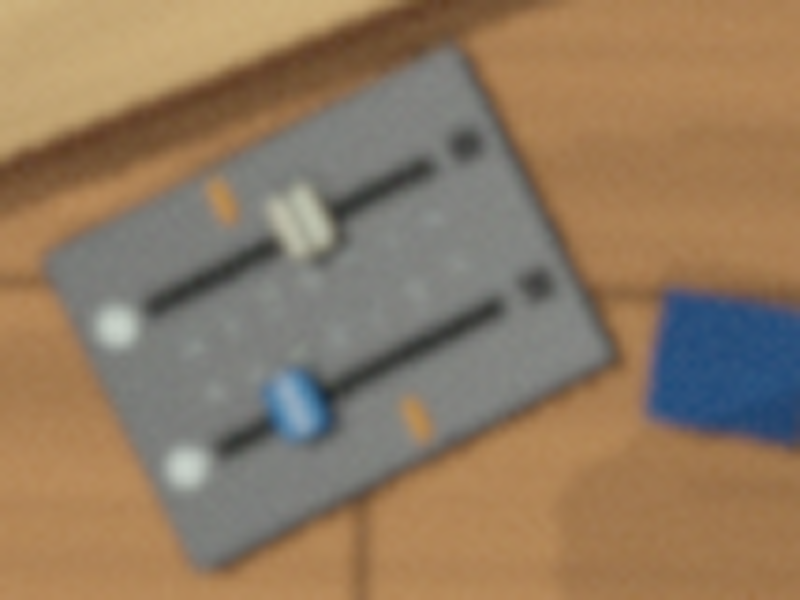

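```bash
cat > slates.py <<'E'
from h import *
def slates(p,z=0.0135,verbose=True):
    hsv=cv2.cvtColor(p,cv2.COLOR_RGB2HSV).astype(int)
    # wood is orange: red much above blue ; slate: r-b small
    rb=p[:,:,0].astype(int)-p[:,:,2]
    big=cv2.resize(p,None,fx=4,fy=4,interpolation=cv2.INTER_CUBIC).astype(int)
    m=((big[:,:,0]-big[:,:,2])<28).astype(np.uint8)
    out=[]
    cs,hi=cv2.findContours(m,cv2.RETR_CCOMP,cv2.CHAIN_APPROX_NONE)
    for i,c in enumerate(cs):
        if hi[0][i][3]>=0: continue
        a=cv2.contourArea(c)/16
        if not 300<a<900: continue
        (cx,cy),(w,h),_=cv2.minAreaRect(c)
        L,S=max(w,h)/4,min(w,h)/4
        if not 1.6<L/S<2.6: continue
        box=cv2.boxPoints(cv2.minAreaRect(c))
        f=lambda u,v:((u+.5)/4-.5,(v+.5)/4-.5)
        W=np.array([onz("top",*f(*b),z)[:2] for b in box])
        ctr=W.mean(0); e1=W[1]-W[0]; e2=W[2]-W[1]
        if np.linalg.norm(e1)<np.linalg.norm(e2): e1,e2=e2,e1
        ax=e1/np.linalg.norm(e1)
        # hole
        hole=None;k=hi[0][i][2]
        best=0
        while k>=0:
            aa=cv2.contourArea(cs[k])
            if aa>best and aa>60:
                best=aa; M=cv2.moments(cs[k]); hole=onz("top",*f(M['m10']/M['m00'],M['m01']/M['m00']),z)[:2]
            k=hi[0][k][0]
        if hole is not None and (hole-ctr)@ax<0: ax=-ax
        elif hole is None and ax[0]<0: ax=-ax
        r=dict(px=f(cx,cy),ctr=ctr,yaw=np.arctan2(ax[1],ax[0]),L=np.linalg.norm(e1),S=np.linalg.norm(e2),hole=hole,hd=None if hole is None else np.linalg.norm(hole-ctr))
        r['hy']=None if hole is None else np.arctan2(*(hole-ctr)[::-1])
        out.append(r)
        if verbose: print({k:np.round(v,4) if v is not None else None for k,v in r.items()})
    return out
if __name__=="__main__":
    slates(np.load("pics/top0.npz")["p"])
E
python3 slates.py
python3 - <<'E'
from h import *
Z=np.load("pics/top0.npz");p=Z["p"];d=Z["d"]
big=cv2.resize(p,None,fx=4,fy=4,interpolation=cv2.INTER_CUBIC).astype(int)
R,G,B=big[...,0],big[...,1],big[...,2]
hsv=cv2.cvtColor(np.clip(big,0,255).astype(np.uint8),cv2.COLOR_RGB2HSV).astype(int)
f=lambda u,v:((u+.5)/4-.5,(v+.5)/4-.5)
roi=np.zeros(R.shape,bool); roi[190*4:262*4,148*4:230*4]=1
def comps(m,lo,hi_):
    n,l,s,c=cv2.connectedComponentsWithStats(m.astype(np.uint8))
    return [(f(*c[i]),s[i,4]/16) for i in range(1,n) if lo<s[i,4]/16<hi_]
orange=roi&(hsv[...,0]<15)&(hsv[...,1]>120)&(R>170)
for name,m,lo,hi_,z in [("orange",orange,8,80,.04),("blue",roi&(B-R>50),30,400,.077),("pale",roi&(R>185)&(B>150),8,200,.077)]:
    for c,a in comps(m,lo,hi_): print(name,np.round(c,1),a,np.round(onz("top",*c,z),4), 'z.04',np.round(onz("top",*c,.04),4))
gray=(roi&(np.abs(R-B)<30)).astype(np.uint8)
cs,_=cv2.findContours(gray,cv2.RETR_EXTERNAL,cv2.CHAIN_APPROX_NONE)
c=max(cs,key=cv2.contourArea); b=cv2.boxPoints(cv2.minAreaRect(c))
W=np.array([onz("top",*f(*q),.04) for q in b]);print(W.round(4),np.linalg.norm(W[1]-W[0]),np.linalg.norm(W[2]-W[1]),'ctr',W.mean(0))
# depth checks
for q in [(281,178),(205,225),(165,215)]:
    print(q,deproj("top",*q,d[q[1],q[0]]).round(4))
E
```

```text
{'px': array([112.9859, 252.1375]), 'ctr': array([0.3312, 0.4579]), 'yaw': np.float64(0.9109), 'L': np.float64(0.1061), 'S': np.float64(0.0427), 'hole': None, 'hd': None, 'hy': None}
{'px': array([341.2353, 223.1292]), 'ctr': array([ 0.4447, -0.3103]), 'yaw': np.float64(-0.3034), 'L': np.float64(0.1077), 'S': np.float64(0.0543), 'hole': array([ 0.4794, -0.3203]), 'hd': np.float64(0.0361), 'hy': np.float64(-0.2817)}
{'px': array([279.9914, 220.7285]), 'ctr': array([ 0.4486, -0.1036]), 'yaw': np.float64(-0.387), 'L': np.float64(0.1046), 'S': np.float64(0.0496), 'hole': None, 'hd': None, 'hy': None}
{'px': array([356.937 , 181.5422]), 'ctr': array([ 0.587 , -0.3629]), 'yaw': np.float64(-0.4309), 'L': np.float64(0.1093), 'S': np.float64(0.0536), 'hole': array([ 0.6191, -0.3777]), 'hd': np.float64(0.0353), 'hy': np.float64(-0.4326)}
{'px': array([280.6185, 177.3548]), 'ctr': array([ 0.5963, -0.1033]), 'yaw': np.float64(-0.1339), 'L': np.float64(0.108), 'S': np.float64(0.0528), 'hole': array([ 0.6322, -0.1075]), 'hd': np.float64(0.0362), 'hy': np.float64(-0.1186)}
{'px': array([160.363 , 124.6733]), 'ctr': array([0.7713, 0.3147]), 'yaw': np.float64(2.2003), 'L': np.float64(0.1145), 'S': np.float64(0.0618), 'hole': array([0.7491, 0.3436]), 'hd': np.float64(0.0364), 'hy': np.float64(2.2251)}
pale [160.2 228.2] 8.125 [0.4147 0.2869 0.077 ] z.04 [0.4149 0.2954 0.04  ]
pale [169.5 246.9] 8.25 [0.3551 0.2545 0.077 ] z.04 [0.3537 0.2622 0.04  ]
[[0.4445 0.3332 0.04  ]
 [0.5471 0.1486 0.04  ]
 [0.4064 0.0699 0.04  ]
 [0.3053 0.2533 0.04  ]] 0.21122745324785816 0.16118419280719584 ctr [0.42583199 0.201258   0.04      ]
(281, 178) [ 0.5936 -0.1045  0.0165]
(205, 225) [0.4285 0.1466 0.0394]
(165, 215) [0.4591 0.2822 0.0345]
```

Run:
```python
from h import *
Z=np.load("pics/top0.npz");p=Z["p"]
def P(c): u,v=145+c[0]*107/800,185+c[1]*80/600; return u,v
for n,c in dict(or1=(222,200),or2=(418,418),cream=(305,220),blue=(298,405),sqf=(463,145),sqn=(537,285)).items():
    u,v=P(c); print(n,round(u,1),round(v,1),p[int(round(v))-1:int(round(v))+2,int(round(u))].tolist(), [onz("top",u-.4,v-.4,z).round(4) for z in (.04,.077)])
```

```text
or1 174.7 211.7 [[169, 133, 85], [178, 135, 83], [175, 136, 88]] [array([0.472 , 0.2504, 0.04  ]), array([0.4704, 0.2431, 0.077 ])]
or2 200.9 240.7 [[171, 133, 89], [178, 136, 84], [175, 136, 87]] [array([0.3774, 0.1599, 0.04  ]), array([0.3782, 0.1548, 0.077 ])]
cream 185.8 214.3 [[187, 190, 170], [187, 191, 172], [181, 185, 166]] [array([0.4639, 0.213 , 0.04  ]), array([0.4625, 0.2066, 0.077 ])]
blue 184.9 239.0 [[117, 153, 183], [128, 161, 186], [138, 166, 189]] [array([0.382 , 0.2133, 0.04  ]), array([0.3827, 0.2069, 0.077 ])]
sqf 206.9 204.3 [[72, 73, 70], [70, 70, 68], [78, 80, 77]] [array([0.4987, 0.1435, 0.04  ]), array([0.4964, 0.1389, 0.077 ])]
sqn 216.8 223.0 [[72, 73, 71], [72, 74, 71], [88, 88, 85]] [array([0.4372, 0.1087, 0.04  ]), array([0.4365, 0.105 , 0.077 ])]
```

```bash
cat > fad.py <<'E'
from h import *
C0=np.array([.42583,.20126]); yaw=np.arctan2(.0787,.1407); ex=np.array([np.cos(yaw),np.sin(yaw)]); ey=np.array([-ex[1],ex[0]])
def fad(p,v=True):
    big=cv2.resize(p,None,fx=4,fy=4,interpolation=cv2.INTER_CUBIC).astype(int)
    R,G,B=big[...,0],big[...,1],big[...,2]
    f=lambda u,v:((u+.5)/4-.5,(v+.5)/4-.5)
    pts=[]
    for sx,sy in [(1,1),(1,-1),(-1,-1),(-1,1)]:
        w=C0+ex*sx*.073+ey*sy*.097; q=proj("top",[*w,.04]); pts.append([(q[0]+.5)*4-.5,(q[1]+.5)*4-.5])
    roi=np.zeros(R.shape,np.uint8); cv2.fillPoly(roi,[np.array(pts).astype(int)],1); roi=roi>0
    for name,m,lo,hi,z in [("orange",roi&(R-B>55),6,80,.04),("blue",roi&(B-R>30),15,150,.077),("pale",roi&(R>140)&(B>125)&(abs(R-B)<35),6,100,None)]:
        n,l,s,c=cv2.connectedComponentsWithStats(m.astype(np.uint8))
        for i in range(1,n):
            if lo<s[i,4]/16<hi:
                px=f(*c[i])
                for zz in ([z] if z else [.04,.077]):
                    w=onz("top",*px,zz)[:2]; print(name,np.round(px,1),s[i,4]/16,'z',zz,w.round(4),'box x,y mm',((w-C0)@ex*1e3).round(1),((w-C0)@ey*1e3).round(1))
if __name__=="__main__":
    print(np.degrees(yaw)); fad(np.load("pics/top0.npz")["p"])
E
python3 fad.py
```

```text
29.22029814353289
orange [174.3 211.4] 13.25 z 0.04 [0.4717 0.2503] box x,y mm 63.9 20.4
orange [200.3 240.4] 12.5 z 0.04 [0.3772 0.1605] box x,y mm -62.4 -11.9
blue [184.2 238.7] 67.8125 z 0.077 [0.3823 0.2077] box x,y mm -34.8 26.9
pale [184.4 213.9] 58.3125 z 0.04 [0.4639 0.2165] box x,y mm 40.6 -5.3
pale [184.4 213.9] 58.3125 z 0.077 [0.4625 0.21  ] box x,y mm 36.2 -10.2
pale [160.1 228. ] 32.5 z 0.04 [0.4153 0.2955] box x,y mm 36.8 87.4
pale [160.1 228. ] 32.5 z 0.077 [0.4151 0.2871] box x,y mm 32.5 80.1
pale [169.6 246.8] 32.5625 z 0.04 [0.3539 0.2618] box x,y mm -33.2 88.0
pale [169.6 246.8] 32.5625 z 0.077 [0.3553 0.2542] box x,y mm -35.7 80.6
```

```bash
cat > board.py <<'E'
from h import *
Z=np.load("pics/top0.npz");p=Z["p"];d=Z["d"]
def crop2px(c): return 95+(c[0]+.5)/5-.5,105+(c[1]+.5)/5-.5   # c1 crop is 5x
# board face quad (crop coords), shrunk
quad=np.array([crop2px(c) for c in [(50,345),(650,100),(725,300),(165,530)]])
m=np.zeros(d.shape,np.uint8); cv2.fillPoly(m,[np.round(quad).astype(int)],1)
v,u=np.nonzero((m>0)&(d>0))
P=np.array([deproj("top",a,b,d[b,a]) for a,b in zip(u,v)])
# robust plane
w=np.ones(len(P),bool)
for _ in range(8):
    A=np.c_[P[w][:,:2],np.ones(w.sum())]; k=np.linalg.lstsq(A,P[w][:,2],rcond=None)[0]
    r=P[:,2]-np.c_[P[:,:2],np.ones(len(P))]@k; w=abs(r)<.004
n=np.array([-k[0],-k[1],1]);n/=np.linalg.norm(n)
off=n@np.array([0,0,k[2]])
print("plane n",n.round(4),"elev",np.degrees(np.arcsin(n[2])),"resid",r[w].std(),w.mean(),"off",off)
az=np.arctan2(-n[1],-n[0]);print("uphill az",np.degrees(az))
def onplane(cam,u,v,h):
    o,dd=ray(cam,u,v); return o+dd*((off+h-n@o)/(n@dd))
print("quad on plane:");
corn=[onplane("top",*crop2px(c),0) for c in [(35,330),(655,85),(745,300),(155,548)]]
for c in corn: print(c.round(4))
print("sides",[round(float(np.linalg.norm(corn[i]-corn[(i+1)%4])),4) for i in range(4)])
tips=[(597,185),(448,243),(300,300),(150,360)]
for c in tips: print(onplane("top",*crop2px(c),0.0).round(4),onplane("top",*crop2px(c),.055).round(4))
np.savez("plane.npz",n=n,off=off)
E
python3 board.py
python3 - <<'E'
import cv2,numpy as np
p=np.load("pics/top0.npz")["p"][:,:,::-1]
s=np.load("pics/scene0.npz")["p"][:,:,::-1]
cv2.imwrite("pics/c5.png",cv2.resize(p[130:190,115:225],(800,436),interpolation=cv2.INTER_CUBIC))
cv2.imwrite("pics/c6.png",cv2.resize(s[112:182,310:350],(343,600),interpolation=cv2.INTER_CUBIC))
E
```

```text
Traceback (most recent call last):
  File "board.py", line 8, in <module>
    P=np.array([deproj("top",a,b,d[b,a]) for a,b in zip(u,v)])
                ~~~~~~^^^^^^^^^^^^^^^^^^
  File "h.py", line 14, in deproj
    o,d=ray(n,u,v); return o+d*dep
        ~~~^^^^^^^
  File "h.py", line 6, in ray
    K,T,m=cam(n)
          ~~~^^^
  File "h.py", line 4, in cam
    m=optics.camera_model(n); return np.array(m["mtx"]),np.array(m["camera_from_world"]),m
ValueError: time passes only in moves, steps and waits
```

View pics/c5.png

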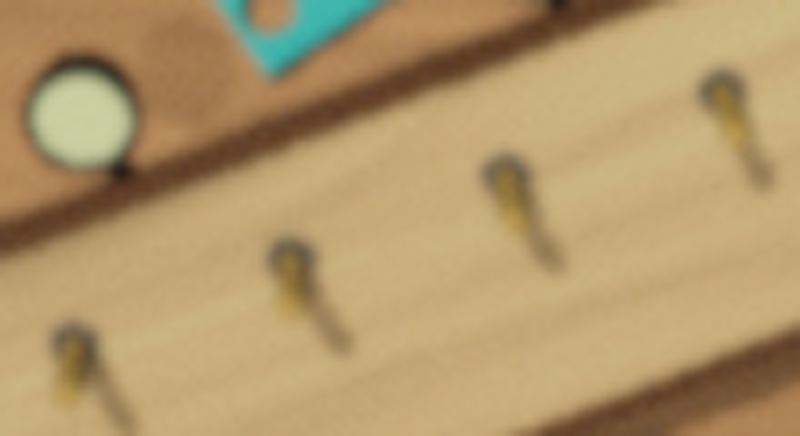

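View pics/c6.png

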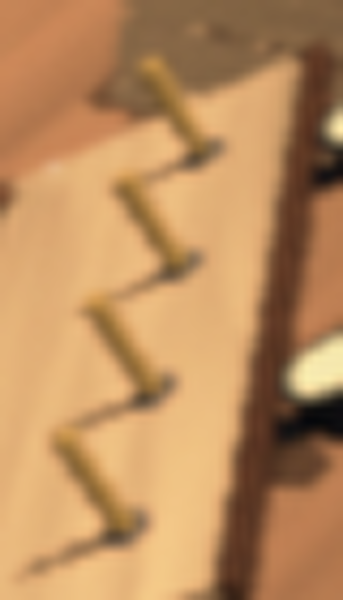

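```bash
python3 - <<'E'
s=open('h.py').read()
s=s.replace('''def cam(n):
    m=''','''_c={}
def cam(n):
    if n not in _c: _c[n]=_cam(n)
    return _c[n]
def _cam(n):
    m=''')
open('h.py','w').write(s)
E
python3 board.py
```

```text
plane n [-0.522  -0.2187  0.8244] elev 55.53189076586373 resid 0.002082573438912675 0.7506361323155216 off -0.2745792199206615
uphill az 22.73788409848942
quad on plane:
[0.5879 0.4561 0.1602]
[0.7486 0.0768 0.1613]
[0.6288 0.0216 0.0708]
[0.4581 0.4052 0.0645]
sides [0.412, 0.16, 0.4199, 0.1691]
[0.6905 0.1141 0.1344] [0.6787 0.1077 0.1919]
[0.6517 0.2071 0.1345] [0.6414 0.1967 0.192 ]
[0.6135 0.2991 0.1347] [0.6049 0.2849 0.1922]
[0.5737 0.3922 0.1343] [0.5668 0.3741 0.1918]
```

```bash
cat > pegs.py <<'E'
from h import *
from scipy.optimize import least_squares
sc=lambda c:(310+(c[0]+.5)/8.575-.5,112+(c[1]+.5)/8.571-.5)
tp=lambda c:(115+(c[0]+.5)/7.273-.5,130+(c[1]+.5)/7.267-.5)
S_t=[sc(c) for c in [(150,68),(125,185),(95,305),(65,437)]]
S_b=[sc(c) for c in [(205,150),(182,266),(152,393),(122,525)]]
T_b=[tp(c) for c in [(75,343),(290,258),(507,172),(723,90)]]
T_t=[tp(c) for c in [(68,393),(290,308),(515,220),(738,133)]]
def tri(a,b):
    o1,d1=ray("scene",*a);o2,d2=ray("top",*b)
    A=np.c_[d1,-d2]; k=np.linalg.lstsq(A,o2-o1,rcond=None)[0]
    q1=o1+d1*k[0];q2=o2+d2*k[1]; return (q1+q2)/2,np.linalg.norm(q1-q2)
for i in range(4):
    b,e=tri(S_b[i],T_b[i]);t,e2=tri(S_t[i],T_t[i]); dv=t-b
    print(i,b.round(4),round(e*1e3,1),t.round(4),round(e2*1e3,1),'len',np.linalg.norm(dv).round(4),'elev',np.degrees(np.arctan2(dv[2],np.hypot(*dv[:2]))).round(1),'az',np.degrees(np.arctan2(-dv[1],-dv[0])).round(1))
def model(x):
    p=x[:3];az,el=x[3:5]
    z=np.array([-np.cos(az)*np.cos(el),-np.sin(az)*np.cos(el),np.sin(el)]);y=np.array([-np.sin(az),np.cos(az),0])
    return [p-y*.1*i for i in range(4)],z
def res(x):
    B,z=model(x); r=[]
    for i in range(4):
        r+=list(proj("top",B[i])-T_b[i])+list(proj("scene",B[i])-S_b[i])+list(proj("top",B[i]+.055*z)-T_t[i])+list(proj("scene",B[i]+.055*z)-S_t[i])
    r+=[(x[4]-np.radians(56))/np.radians(1)]
    return np.array(r)
s=least_squares(res,[.5737,.3922,.134,np.radians(22.7),np.radians(56)])
B,z=model(s.x)
print(np.degrees(s.x[3:]),np.abs(s.fun).max(),s.fun.reshape(-1)[:64].round(1)[:32])
for b in B: print(b.round(4),(b+.055*z).round(4))
E
python3 pegs.py
```

```text
0 [0.5724 0.3906 0.1347] 1.8 [0.5455 0.3789 0.1762] 3.7 len 0.0508 elev 54.8 az 23.5
1 [0.6112 0.2991 0.1332] 2.5 [0.5839 0.2884 0.1722] 3.2 len 0.0488 elev 53.0 az 21.5
2 [0.6498 0.2056 0.1331] 4.9 [0.6227 0.1945 0.1745] 3.3 len 0.0506 elev 54.8 az 22.2
3 [0.6873 0.1127 0.1361] 4.2 [0.6616 0.1019 0.1764] 2.2 len 0.049 elev 55.4 az 22.8
[22.61366743 56.06909083] 1.0793248680517138 [ 0.3 -0.   0.5  0.6  0.1  0.6  0.4 -0.4  0.5  0.2  0.4  0.4  0.4  0.3
  0.3 -1.1  0.3  0.5  0.9  0.1  0.1  0.5  0.4 -0.8  0.1  0.3  1.1  0.8
  0.1  0.6  0.1 -0.4]
[0.5736 0.391  0.1317] [0.5452 0.3792 0.1774]
[0.612  0.2987 0.1317] [0.5837 0.2869 0.1774]
[0.6505 0.2064 0.1317] [0.6221 0.1946 0.1774]
[0.6889 0.1141 0.1317] [0.6606 0.1023 0.1774]
```

```bash
python3 -m inch '[3.8,3.8,0,0, 3.8,3.8,0,0, 3.8,3.8,0,0, 3.8,3.8,0,0, 3.8,3.8,0,0, 3.8,3.8,0,0, 3.8,3.8,0,0, 3.8,3.8,0,0]' 60 20 && python3 -m inch '[0,5,0,0.03, 0,5,0,0.03, 0,5,0,0.03, 0,5,0,0.03, 0,5,0,0.03, 0,5,0,0.03, 0,5,0,0.03, 0,5,0,0.027, -4,5,0,0, -4.8,5.8,0,0, 0,0,0,0]'
```

```text
t: 1.1
tcp_pos: [0.4739, -0.2962, 0.25]
tool_rot: [0.991, 0.136, -0.0, -0.0]
force: [0.5, -0.3, -0.0]
finger_gap: 0.6
t: 2.48
tcp_pos: [0.3899, 0.2016, 0.2498]
tool_rot: [0.967, 0.256, -0.002, -0.0]
force: [0.3, -0.1, 0.8]
finger_gap: 0.596
```

```bash
python3 -m inch '[0,0,0,0, 0,0,0,0]'
python3 - <<'E'
from h import *
p,d=optics.snapshot("scene"); cv2.imwrite("pics/s1.png",cv2.resize(p[90:240,210:380,::-1],(680,600),interpolation=cv2.INTER_CUBIC))
E
```

```text
t: 2.72
tcp_pos: [0.3954, 0.1984, 0.2504]
tool_rot: [0.968, 0.252, 0.0, 0.0]
force: [-0.1, 0.4, -0.2]
finger_gap: 0.598
```

View pics/s1.png

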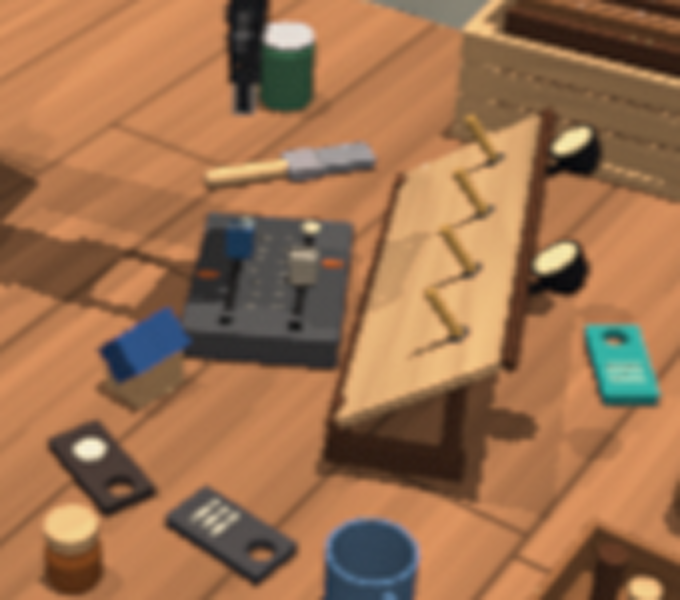

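```bash
python3 -m inch '[-1.25,0.85,0,0, 0,0,-5,0, 0,0,-5,0, 0,0,-3,0, 0,0,-2,0, 0,0,-1.7,0, 0,0,-1.7,0, 0,0,0,0]' && python3 -m inch '[0,0,0,0, 0,0,0,0, 0,0,0,0, 0,0,0,0]' 5 20
```

```text
t: 3.78
tcp_pos: [0.3807, 0.2075, 0.0655]
tool_rot: [0.968, 0.252, -0.001, -0.0]
force: [-0.7, -0.2, -0.3]
finger_gap: 0.602
t: 4.28
tcp_pos: [0.3819, 0.2079, 0.067]
tool_rot: [0.968, 0.252, 0.001, -0.0]
force: [0.8, 0.3, 6.9]
finger_gap: 0.231
```

```bash
python3 -m inch '[0.49,-0.87,0,0, 0.98,-1.75,0,0, 0.98,-1.75,0,0, 0.98,-1.75,0,0, 0.49,-0.87,0,0, 0,0,0,0, 0,0,0,0]' && python3 -m inch '[0.15,-0.26,0,0, 0,0,0,0]' && python3 -m inch '[0.15,-0.26,0,0, 0,0,0,0]'
```

```text
t: 5.15
tcp_pos: [0.4205, 0.1373, 0.067]
tool_rot: [0.968, 0.252, -0.0, 0.0]
force: [-1.4, -3.3, 7.2]
finger_gap: 0.229
t: 5.4
tcp_pos: [0.4217, 0.135, 0.067]
tool_rot: [0.968, 0.252, -0.0, -0.0]
force: [-2.1, -1.5, 7.0]
finger_gap: 0.229
t: 5.65
tcp_pos: [0.4229, 0.1329, 0.067]
tool_rot: [0.968, 0.252, -0.001, -0.0]
force: [-2.1, 1.5, 7.9]
finger_gap: 0.23
```

```bash
python3 -m inch '[0.1,-0.17,0,0, 0,0,0,0]' && python3 -m inch '[0.1,-0.17,0,0, 0,0,0,0]'
```

```text
t: 5.9
tcp_pos: [0.4229, 0.1326, 0.067]
tool_rot: [0.968, 0.251, -0.001, -0.002]
force: [-4.0, 11.0, 9.0]
finger_gap: 0.233
t: 6.15
tcp_pos: [0.4229, 0.1324, 0.067]
tool_rot: [0.968, 0.251, -0.002, -0.003]
force: [-5.1, 20.2, 9.7]
finger_gap: 0.228
```

```bash
python3 -m inch '[0,0,0,0, 0,0,0,0, 0,0,0,0]' 60 20 && python3 -m inch '[0,0,3,0, 0,0,4,0, 0,0,0,0]'
```

```text
t: 6.52
tcp_pos: [0.4261, 0.129, 0.0663]
tool_rot: [0.968, 0.253, 0.0, 0.0]
force: [-0.1, -0.3, 0.3]
finger_gap: 0.598
t: 6.9
tcp_pos: [0.4277, 0.1291, 0.1384]
tool_rot: [0.968, 0.252, 0.003, 0.001]
force: [0.6, -0.2, 0.3]
finger_gap: 0.599
```

```bash
python3 -m inch '[1.65,4.05,0,0, 1.65,4.05,0,0, 0,0,0,0, 0,0,-3,0, 0,0,-2.2,0, 0,0,-2,0, 0,0,0,0]' && python3 -m inch '[0,0,0,0, 0,0,0,0, 0,0,0,0, 0,0,0,0]' 5 20
```

```text
t: 7.78
tcp_pos: [0.4568, 0.209, 0.0624]
tool_rot: [0.968, 0.252, -0.003, -0.0]
force: [-0.2, -0.2, -0.6]
finger_gap: 0.599
t: 8.28
tcp_pos: [0.4591, 0.2102, 0.065]
tool_rot: [0.968, 0.252, 0.0, 0.0]
force: [-0.4, -1.8, 4.5]
finger_gap: 0.233
```

```bash
python3 -m inch '[0.49,-0.87,0,0, 0.73,-1.31,0,0, 0.73,-1.31,0,0, 0.25,-0.44,0,0, 0,0,0,0, 0,0,0,0]' && python3 -m inch '[0.15,-0.26,0,0, 0,0,0,0]' && python3 -m inch '[0.1,-0.17,0,0, 0,0,0,0]' &&  python3 -m inch '[0.1,-0.17,0,0, 0,0,0,0]'
```

```text
t: 9.02
tcp_pos: [0.4808, 0.1702, 0.0649]
tool_rot: [0.968, 0.253, -0.0, 0.0]
force: [-2.6, -3.0, 7.3]
finger_gap: 0.233
t: 9.28
tcp_pos: [0.4821, 0.168, 0.065]
tool_rot: [0.968, 0.252, -0.0, -0.0]
force: [-1.6, -0.8, 7.1]
finger_gap: 0.229
t: 9.52
tcp_pos: [0.4829, 0.1664, 0.0649]
tool_rot: [0.968, 0.252, -0.0, -0.0]
force: [-2.7, 0.4, 6.6]
finger_gap: 0.233
t: 9.78
tcp_pos: [0.4833, 0.1657, 0.0649]
tool_rot: [0.968, 0.252, -0.001, -0.001]
force: [-2.6, 4.5, 7.0]
finger_gap: 0.226
```

```bash
python3 -m inch '[0.1,-0.17,0,0, 0,0,0,0]' && python3 -m inch '[0.05,-0.08,0,0, 0,0,0,0]' && python3 -m inch '[0,0,0,0, 0,0,0,0, 0,0,0,0]' 80 20 && python3 -m inch '[0,0,5,0, 0,0,6,0, 0,0,6,0, 0,-3,3,0, 0,-6,0,0, 0,-6,0,-0.1, 0,-6,0,-0.1]'
```

```text
t: 10.02
tcp_pos: [0.4833, 0.1655, 0.0649]
tool_rot: [0.968, 0.251, -0.001, -0.002]
force: [-5.6, 12.5, 9.2]
finger_gap: 0.23
t: 10.28
tcp_pos: [0.4834, 0.1655, 0.0649]
tool_rot: [0.968, 0.251, -0.001, -0.003]
force: [-5.2, 15.3, 8.4]
finger_gap: 0.231
t: 10.65
tcp_pos: [0.4862, 0.1621, 0.0642]
tool_rot: [0.968, 0.253, 0.0, 0.0]
force: [1.0, -0.7, 0.9]
finger_gap: 0.799
t: 11.52
tcp_pos: [0.4856, -0.0496, 0.2645]
tool_rot: [0.988, 0.153, 0.0, 0.0]
force: [0.6, 1.3, -0.0]
finger_gap: 0.799
```

Run:
```python
from h import *
from slates import slates
p,d=optics.snapshot("top"); np.savez("pics/top1.npz",p=p,d=d)
cv2.imwrite("pics/t1.png",cv2.resize(p[:,:,::-1],(800,600),interpolation=cv2.INTER_CUBIC))
slates(p)
from fad import fad
fad(p)
for z in (.065,): print("jar",onz("top",315.5,201.6,z))
```

```text
{'px': array([113.0232, 252.1686]), 'ctr': array([0.3311, 0.4577]), 'yaw': np.float64(0.9109), 'L': np.float64(0.106), 'S': np.float64(0.0427), 'hole': None, 'hd': None, 'hy': None}
{'px': array([341.2752, 223.1005]), 'ctr': array([ 0.4448, -0.3104]), 'yaw': np.float64(-0.3049), 'L': np.float64(0.1075), 'S': np.float64(0.0539), 'hole': array([ 0.4793, -0.3202]), 'hd': np.float64(0.0359), 'hy': np.float64(-0.2773)}
{'px': array([356.9204, 181.5826]), 'ctr': array([ 0.5869, -0.3628]), 'yaw': np.float64(-0.4294), 'L': np.float64(0.109), 'S': np.float64(0.0537), 'hole': array([ 0.6191, -0.3776]), 'hd': np.float64(0.0354), 'hy': np.float64(-0.4304)}
{'px': array([160.3479, 124.6788]), 'ctr': array([0.7713, 0.3147]), 'yaw': np.float64(2.2003), 'L': np.float64(0.1146), 'S': np.float64(0.0619), 'hole': array([0.7492, 0.3436]), 'hd': np.float64(0.0364), 'hy': np.float64(2.2246)}
orange [174.4 211.3] 14.0625 z 0.04 [0.4718 0.2502] box x,y mm 64.0 20.3
orange [200.3 240.4] 14.375 z 0.04 [0.3771 0.1605] box x,y mm -62.5 -11.8
blue [207.7 226.4] 61.9375 z 0.077 [0.4235 0.1329] box x,y mm -35.4 -58.5
pale [197.6 207. ] 44.0 z 0.04 [0.4879 0.173 ] box x,y mm 40.4 -55.0
pale [197.6 207. ] 44.0 z 0.077 [0.4859 0.1677] box x,y mm 36.1 -58.7
pale [160.1 228. ] 32.875 z 0.04 [0.4154 0.2956] box x,y mm 36.9 87.5
pale [160.1 228. ] 32.875 z 0.077 [0.4152 0.2872] box x,y mm 32.6 80.2
pale [169.4 246.8] 30.5 z 0.04 [0.3541 0.2623] box x,y mm -32.8 88.3
pale [169.4 246.8] 30.5 z 0.077 [0.3555 0.2547] box x,y mm -35.3 81.0
jar [ 0.51198943 -0.21642434  0.065     ]
```

View pics/t1.png

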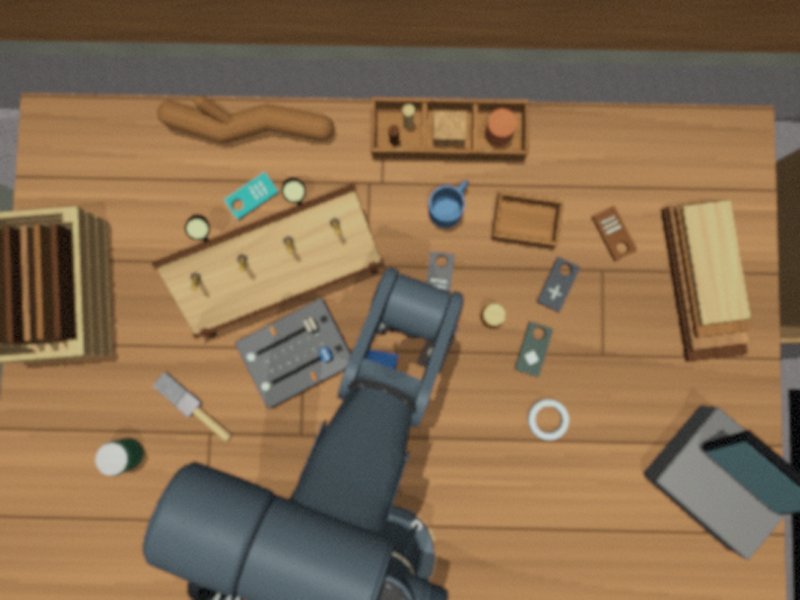

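```bash
python3 -m inch '[3.7,-1.8,0,-0.145, 3.7,-1.8,0,-0.145, 3.7,-1.7,0,-0.148, 0,0,-5,0, 0,0,0,0, 0,0,0,0]' 80 20
```

```text
t: 12.32
tcp_pos: [0.5968, -0.1005, 0.215]
tool_rot: [0.998, -0.063, 0.0, 0.0]
force: [0.7, 0.2, 0.2]
finger_gap: 0.8
```

```bash
python3 -m inch '[0,-0.25,-5,0, 0,0,-5,0, 0,0,-5,0, 0,0,-2.5,0, 0,0,-1.3,0, 0,0,-0.7,0, 0,0,0,0]' && python3 -m inch '[0,0,0,0, 0,0,-0.2,0, 0,0,0,0]'
```

```text
t: 13.2
tcp_pos: [0.5976, -0.1033, 0.0203]
tool_rot: [0.998, -0.063, 0.001, 0.0]
force: [-0.1, 0.3, -0.2]
finger_gap: 0.804
t: 13.58
tcp_pos: [0.5969, -0.103, 0.0176]
tool_rot: [0.998, -0.064, 0.0, 0.0]
force: [-0.0, 0.7, 0.3]
finger_gap: 0.801
```

```bash
python3 -m inch '[0,0,0,0, 0,0,0,0, 0,0,0,0, 0,0,0,0]' 50 20 && python3 -m inch '[0,0,1,0, 0,0,2,0, 0,0,4,0, 0,0,5,0, 0,0,6,0, 0,0,6,0, 0,0,4,0, 0,0,0,0, 0,0,0,0]'
```

```text
t: 14.08
tcp_pos: [0.597, -0.1033, 0.0176]
tool_rot: [0.998, -0.063, 0.0, 0.0]
force: [-0.4, -1.3, 3.7]
finger_gap: 0.629
t: 15.2
tcp_pos: [0.5956, -0.1025, 0.2965]
tool_rot: [0.998, -0.064, -0.001, -0.0]
force: [0.0, -0.0, -3.0]
finger_gap: 0.631
```

Run:
```python
from h import *
p,d=optics.snapshot("scene"); q=proj("scene",[.597,-.1,.29]); print(q)
np.savez("pics/s2.npz",p=p,d=d)
u,v=int(q[0]),int(q[1]); cv2.imwrite("pics/s2.png",cv2.resize(p[v-60:v+60,u-80:u+80,::-1],(800,600),interpolation=cv2.INTER_CUBIC))
```

```text
[268.80472202 157.21790831]
```

View pics/s2.png

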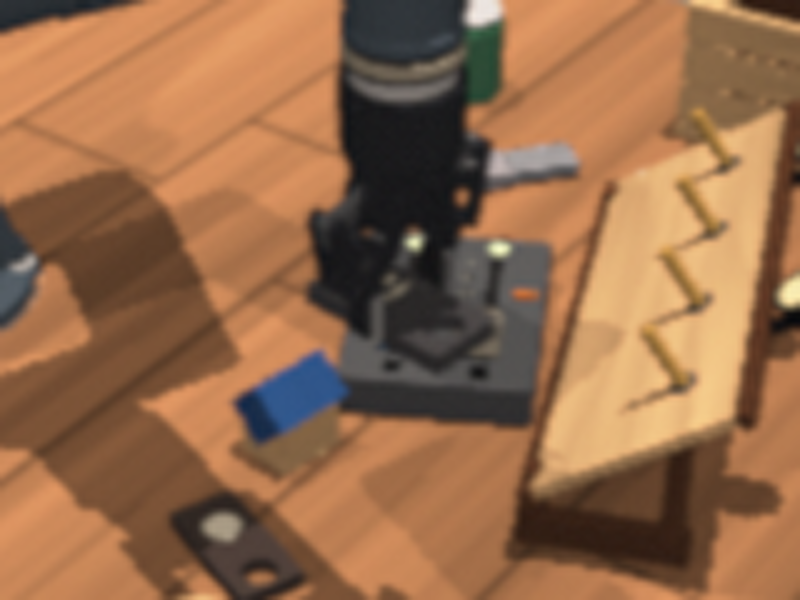

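```bash
python3 -m inch '[0.5,4.65,0,0.13, 0.5,4.65,0,0.13, 0.5,4.65,0,0.13, 0.45,4.7,0,0.132, 0,0,0,0, 0,0,0,0, 0,0,-3,0, 0,0,-3,0, 0,0,-2.5,0, 0,0,0,0, 0,0,0,0]'
python3 - <<'E'
from h import *
for n in ("scene","top"):
    p,d=optics.snapshot(n); np.savez(f"pics/{n}3.npz",p=p,d=d); q=proj(n,[.65,.11,.17])
    u,v=int(q[0]),int(q[1]); cv2.imwrite(f"pics/{n}3.png",cv2.resize(p[v-45:v+45,u-60:u+60,::-1],(800,600),interpolation=cv2.INTER_CUBIC))
E
```

```text
t: 16.62
tcp_pos: [0.6169, 0.0824, 0.2128]
tool_rot: [0.981, 0.195, 0.0, 0.0]
force: [-0.5, -0.4, -2.0]
finger_gap: 0.626
```

View pics/scene3.png

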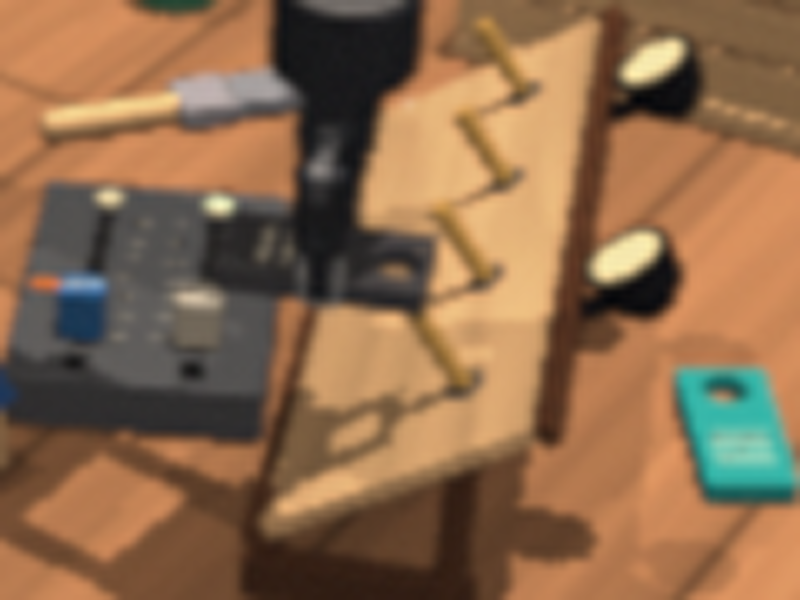

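View pics/top3.png

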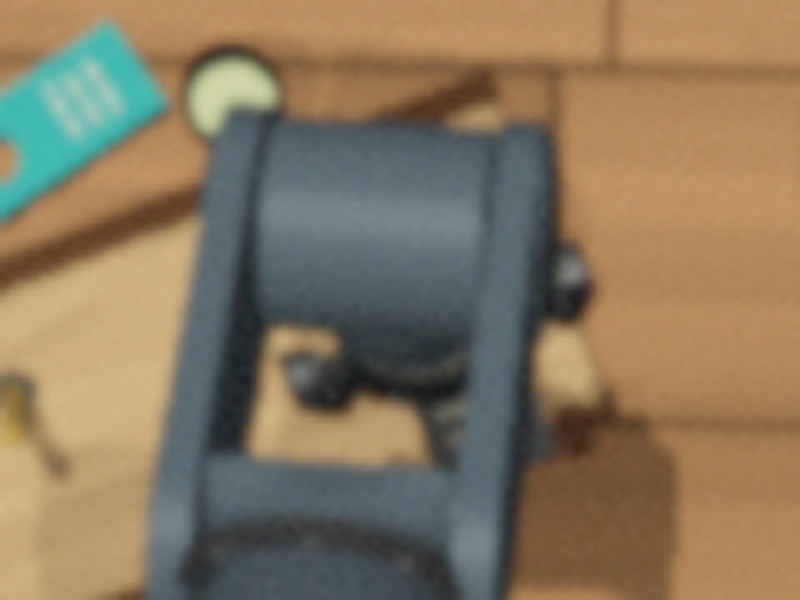

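```bash
cat > look.py <<'E'
from h import *
def px(n,c,pt=[.65,.11,.17],hw=(60,45)):
    q=proj(n,pt);u,v=int(q[0]),int(q[1]); s=800/(2*hw[0]); return (u-hw[0]+(c[0]+.5)/s-.5, v-hw[1]+(c[1]+.5)/s-.5)
E
python3 - <<'E'
from look import *
q=px("scene",(400,266)); print(q,onz("scene",*q,.2093).round(4), proj("scene",[.6498,.0961,.2093]))
q=px("scene",(415,310)); print('tip side',q,proj("scene",[.6606,.1022,.178]))
E
```

```text
(314.575, 155.475) [0.6534 0.0912 0.2093] [314.39643214 154.43608236]
tip side (316.825, 162.075) [317.28699657 161.99170618]
```

```bash
python3 -m inch '[0.1,0.1,-1,0, 0.6,0.26,-0.8,0, 0,0,0,0, 0,0,0,0]'
```

```text
t: 17.23
tcp_pos: [0.6234, 0.0872, 0.1941]
tool_rot: [0.981, 0.196, -0.0, -0.0]
force: [-0.2, 0.5, -1.7]
finger_gap: 0.627
```

```bash
python3 -m inch '[0.4,0.13,-0.5,0, 0.31,0.13,-0.5,0, 0,0,0,0, 0,0,0,0]' && python3 -m inch '[0.31,0.13,-0.5,0, 0.31,0.13,-0.5,0, 0,0,0,0, 0,0,0,0]'
```

```text
t: 17.73
tcp_pos: [0.6304, 0.0896, 0.1842]
tool_rot: [0.981, 0.196, -0.0, -0.0]
force: [0.7, -0.5, -1.8]
finger_gap: 0.629
t: 18.23
tcp_pos: [0.6366, 0.0923, 0.1742]
tool_rot: [0.981, 0.196, -0.0, -0.0]
force: [0.1, -0.7, -1.3]
finger_gap: 0.627
```

```bash
cat > snap.py <<'E'
import sys
from h import *
# snap.py cam tag x y z halfw
n,tag=sys.argv[1:3]; P=[float(a) for a in sys.argv[3:6]]; hw=int(sys.argv[6])
p,d=optics.snapshot(n); np.savez(f"pics/{tag}.npz",p=p,d=d); q=proj(n,P);hh=int(hw*.75)
u=int(np.clip(q[0],hw,512-hw));v=int(np.clip(q[1],hh,384-hh)); print("crop origin",u-hw,v-hh,"scale",800/(2*hw))
cv2.imwrite(f"pics/{tag}.png",cv2.resize(p[v-hh:v+hh,u-hw:u+hw,::-1],(800,600),interpolation=cv2.INTER_CUBIC))
E
python3 snap.py scene s4 .65 .11 .17 40
```

```text
crop origin 275 131 scale 10.0
```

View pics/s4.png

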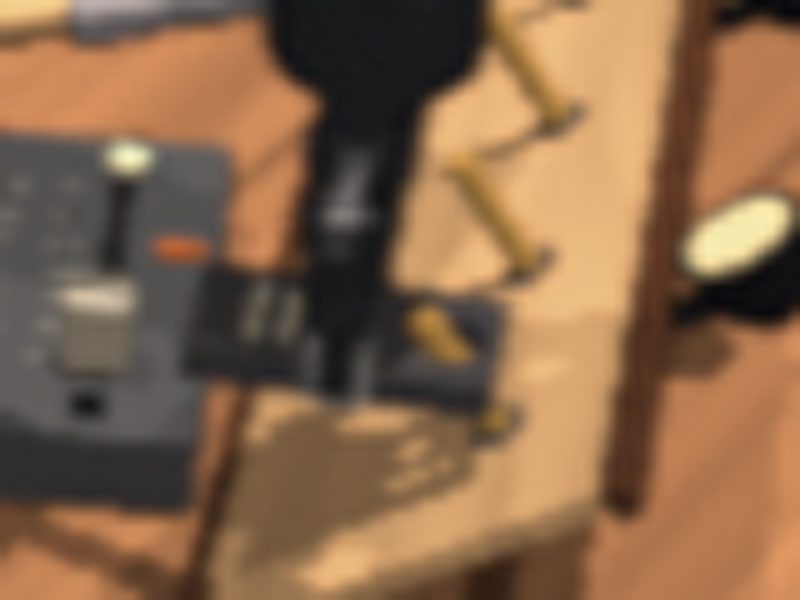

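```bash
python3 -m inch '[0.31,0.13,-0.5,0, 0.31,0.13,-0.5,0, 0,0,0,0, 0,0,0,0]' && python3 -m inch '[0.19,0.08,-0.3,0, 0,0,0,0, 0,0,0,0]' && python3 -m inch '[0.19,0.08,-0.3,0, 0,0,0,0, 0,0,0,0]'
```

```text
t: 18.77
tcp_pos: [0.6428, 0.0949, 0.1642]
tool_rot: [0.981, 0.196, -0.0, -0.0]
force: [-0.8, -0.0, -1.1]
finger_gap: 0.626
t: 19.15
tcp_pos: [0.6447, 0.0957, 0.1613]
tool_rot: [0.981, 0.196, -0.0, -0.0]
force: [-0.4, -0.4, -1.4]
finger_gap: 0.626
t: 19.52
tcp_pos: [0.6466, 0.0965, 0.1582]
tool_rot: [0.981, 0.196, -0.0, -0.0]
force: [-0.4, 0.3, -0.9]
finger_gap: 0.626
```

```bash
python3 -m inch '[0.19,0.08,-0.3,0, 0,0,0,0, 0,0,0,0]' && python3 -m inch '[0.1,0.04,-0.3,0, 0,0,0,0, 0,0,0,0]' && python3 -m inch '[0,0,-0.3,0, 0,0,0,0, 0,0,0,0]'
```

```text
t: 19.9
tcp_pos: [0.6473, 0.0969, 0.1552]
tool_rot: [0.981, 0.196, -0.001, 0.0]
force: [-4.5, -1.7, 2.0]
finger_gap: 0.632
t: 20.27
tcp_pos: [0.6475, 0.0971, 0.152]
tool_rot: [0.981, 0.196, -0.003, 0.0]
force: [-7.1, -3.0, 3.5]
finger_gap: 0.625
t: 20.65
tcp_pos: [0.6476, 0.0971, 0.1489]
tool_rot: [0.981, 0.196, -0.002, 0.0]
force: [-5.5, -2.7, 0.7]
finger_gap: 0.624
```

```bash
python3 -m inch '[0,0,-0.4,0, 0,0,-0.4,0, 0,0,0,0]' && python3 -m inch '[0,0,-0.4,0, 0,0,-0.4,0, 0,0,0,0]'; python3 snap.py scene s5 .65 .11 .17 40
```

```text
t: 21.02
tcp_pos: [0.6483, 0.0974, 0.1409]
tool_rot: [0.981, 0.196, -0.001, -0.0]
force: [-5.1, -2.2, 1.8]
finger_gap: 0.624
t: 21.4
tcp_pos: [0.6496, 0.0978, 0.1332]
tool_rot: [0.981, 0.196, 0.0, -0.0]
force: [-3.4, -0.7, 1.0]
finger_gap: 0.626
crop origin 275 131 scale 10.0
```

View pics/s5.png

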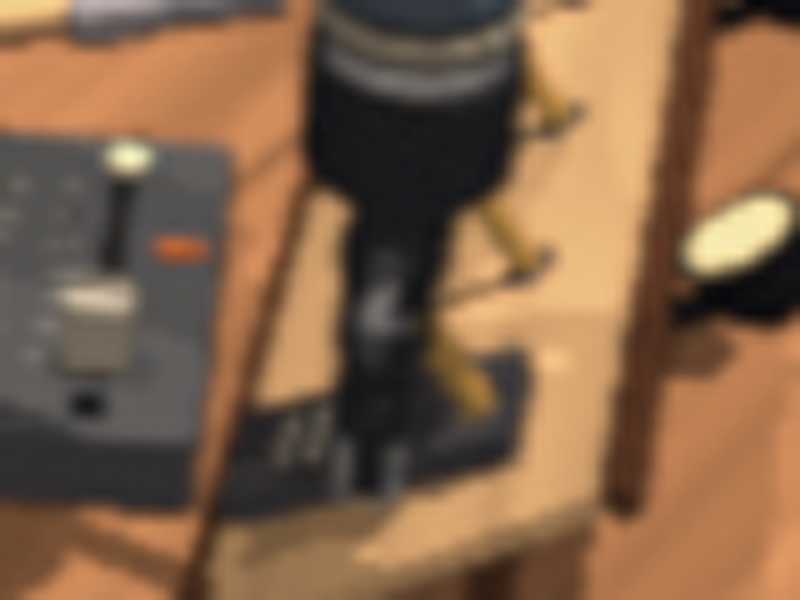

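```bash
python3 -m inch '[0,0,0,0, 0,0,0,0, 0,0,0,0, 0,0,0,0]' 80 20 && python3 -m inch '[0,0,2,0, 0,0,3,0, 0,0,5,0, 0,0,6,0, 0,-4,2,0, 0,-6,0,0, 0,-6,0,0, 0,-6,0,0]';  python3 snap.py scene s6 .65 .11 .17 40;  python3 snap.py top t6 .55 -.05 .1 110
python3 - <<'E'
import numpy as np
from slates import slates
slates(np.load("pics/t6.npz")["p"])
E
```

```text
t: 21.95
tcp_pos: [0.6498, 0.0977, 0.1334]
tool_rot: [0.981, 0.196, 0.0, 0.0]
force: [1.0, 0.3, 0.9]
finger_gap: 0.8
t: 22.95
tcp_pos: [0.6494, -0.124, 0.3136]
tool_rot: [0.981, 0.196, 0.0, 0.0]
force: [0.7, 0.2, 0.6]
finger_gap: 0.802
crop origin 275 131 scale 10.0
crop origin 154 105 scale 3.6363636363636362
{'px': array([112.9617, 252.1173]), 'ctr': array([0.3312, 0.4579]), 'yaw': np.float64(0.9109), 'L': np.float64(0.1059), 'S': np.float64(0.0427), 'hole': None, 'hd': None, 'hy': None}
{'px': array([341.2299, 223.1075]), 'ctr': array([ 0.4448, -0.3102]), 'yaw': np.float64(-0.3053), 'L': np.float64(0.1071), 'S': np.float64(0.0536), 'hole': array([ 0.4794, -0.3202]), 'hd': np.float64(0.036), 'hy': np.float64(-0.2812)}
{'px': array([356.8959, 181.5637]), 'ctr': array([ 0.587 , -0.3628]), 'yaw': np.float64(-0.4324), 'L': np.float64(0.109), 'S': np.float64(0.0535), 'hole': array([ 0.6191, -0.3779]), 'hd': np.float64(0.0355), 'hy': np.float64(-0.439)}
{'px': array([218.9882, 154.5466]), 'ctr': array([0.6709, 0.1093]), 'yaw': np.float64(0.4163), 'L': np.float64(0.1114), 'S': np.float64(0.0527), 'hole': array([0.7007, 0.1228]), 'hd': np.float64(0.0327), 'hy': np.float64(0.4267)}
{'px': array([160.3501, 124.682 ]), 'ctr': array([0.7713, 0.3147]), 'yaw': np.float64(2.2003), 'L': np.float64(0.1146), 'S': np.float64(0.0618), 'hole': array([0.7492, 0.3436]), 'hd': np.float64(0.0363), 'hy': np.float64(2.2231)}
```

View pics/s6.png

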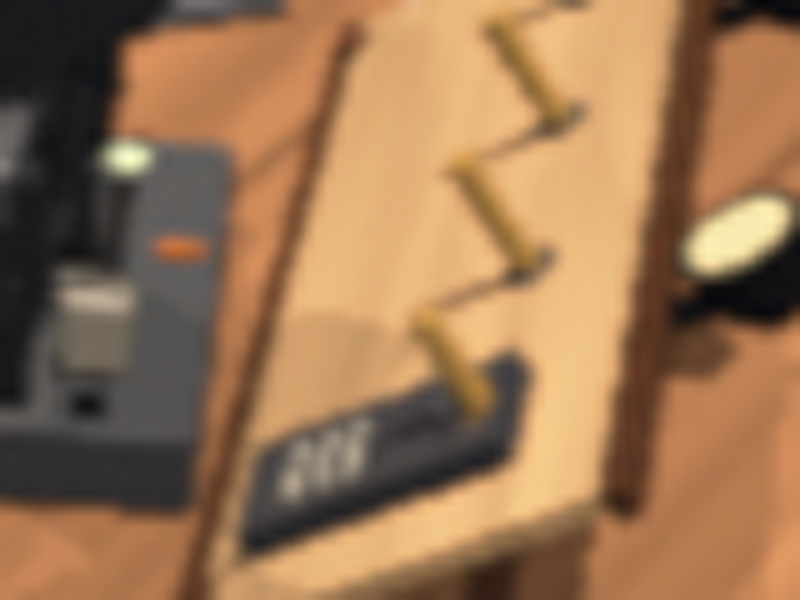

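View pics/t6.png

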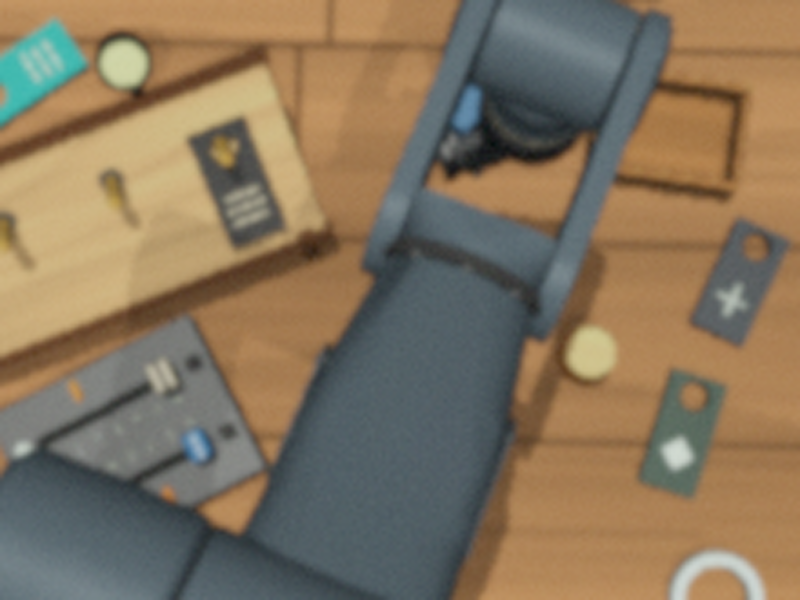

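```bash
python3 -m inch '[-1.05,-3.98,0,-0.138, -1.05,-3.98,0,-0.138, -1.05,-3.98,0,-0.138, -1.05,-3.98,0,-0.138, -1.05,-3.98,0,-0.138, -1.05,-3.98,0,-0.138, 0,0,-5,0, 0,0,-5,0, 0,0,-5,0, 0,0,0,0, 0,0,0,0]' 80 20
```

```text
t: 24.42
tcp_pos: [0.5878, -0.3616, 0.1651]
tool_rot: [0.977, -0.215, 0.001, 0.001]
force: [-0.2, -0.2, 1.1]
finger_gap: 0.8
```

```bash
python3 -m inch '[-0.1,-0.1,-5,0, 0,0,-4,0, 0,0,-3,0, 0,0,-1.5,0, 0,0,-0.7,0, 0,0,0,0, 0,0,0,0]' && python3 -m inch '[0,0,-0.5,0, 0,0,0,0, 0,0,0,0]'
```

```text
t: 25.3
tcp_pos: [0.5864, -0.3628, 0.0229]
tool_rot: [0.977, -0.215, 0.001, 0.001]
force: [-0.4, -0.4, 0.5]
finger_gap: 0.801
t: 25.68
tcp_pos: [0.5855, -0.3621, 0.0163]
tool_rot: [0.977, -0.215, -0.0, -0.0]
force: [-0.0, 0.1, -1.1]
finger_gap: 0.799
```

```bash
python3 -m inch '[0,0,0.1,0, 0,0,0,0, 0,0,0,0, 0,0,0,0, 0,0,0,0]' 50 20 && python3 -m inch '[0,0,1,0, 0,0,2,0, 0,0,4,0, 0,0,5,0, 0,0,6,0, 0,0,6,0, 0,0,5,0, 0,0,0,0]'
```

```text
t: 26.3
tcp_pos: [0.5856, -0.3623, 0.0175]
tool_rot: [0.977, -0.215, 0.0, 0.0]
force: [-0.9, -0.5, 0.8]
finger_gap: 0.631
t: 27.3
tcp_pos: [0.5875, -0.3635, 0.3153]
tool_rot: [0.977, -0.215, 0.006, 0.003]
force: [0.1, -0.5, -1.4]
finger_gap: 0.627
```

```bash
python3 -m inch '[-0.12,5.36,0,0.083, -0.12,5.36,0,0.083, -0.12,5.36,0,0.083, -0.12,5.36,0,0.083, -0.12,5.36,0,0.083, -0.12,5.36,0,0.083, -0.12,5.36,0,0.083, -0.12,5.36,0,0.083, -0.12,5.36,0,0.083, -0.12,5.36,0,0.083, 0,0,0,0, 0,0,-4,0, 0,0,-3.5,0, 0,0,-2.5,0, 0,0,0,0, 0,0,0,0]' && python3 snap.py scene s7 .62 .2 .18 40
```

```text
t: 29.3
tcp_pos: [0.5741, 0.1732, 0.2081]
tool_rot: [0.98, 0.197, 0.001, 0.0]
force: [0.3, -0.9, -1.2]
finger_gap: 0.627
crop origin 281 114 scale 10.0
```

View pics/s7.png

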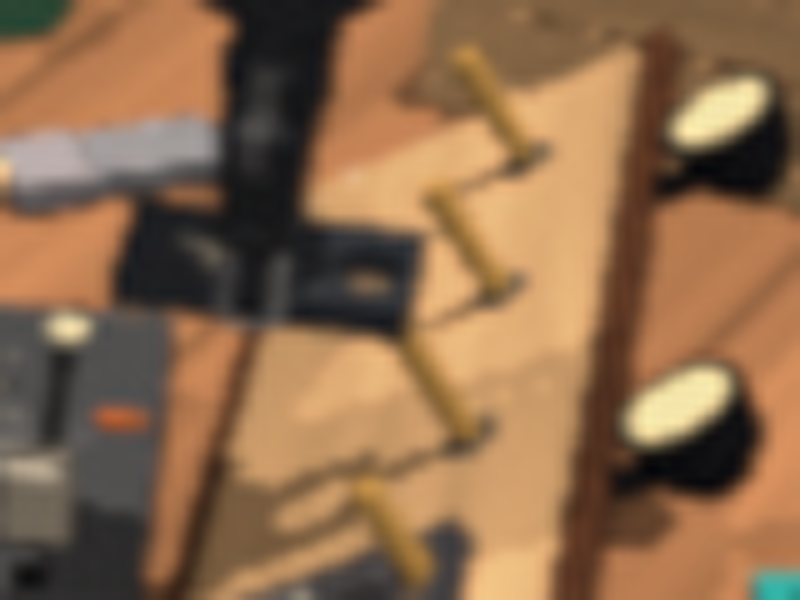

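```bash
python3 -m inch '[0.5,0.33,-0.5,0, 0.31,0.13,-0.5,0, 0.31,0.13,-0.5,0, 0,0,0,0, 0,0,0,0]' && python3 -m inch '[0.31,0.13,-0.5,0, 0.31,0.13,-0.5,0, 0,0,0,0, 0,0,0,0]' && python3 -m inch '[0.31,0.13,-0.5,0, 0.31,0.13,-0.5,0, 0,0,0,0, 0,0,0,0]' && python3 snap.py scene s8 .62 .2 .18 40
```

```text
t: 29.98
tcp_pos: [0.5846, 0.1798, 0.1921]
tool_rot: [0.98, 0.197, -0.0, -0.0]
force: [0.3, 0.9, -2.0]
finger_gap: 0.624
t: 30.48
tcp_pos: [0.5909, 0.1824, 0.1822]
tool_rot: [0.98, 0.197, -0.0, -0.0]
force: [0.3, 0.7, -0.8]
finger_gap: 0.625
t: 30.98
tcp_pos: [0.597, 0.185, 0.172]
tool_rot: [0.98, 0.197, -0.0, -0.0]
force: [-0.3, 0.1, -2.4]
finger_gap: 0.627
crop origin 281 114 scale 10.0
```

View pics/s8.png

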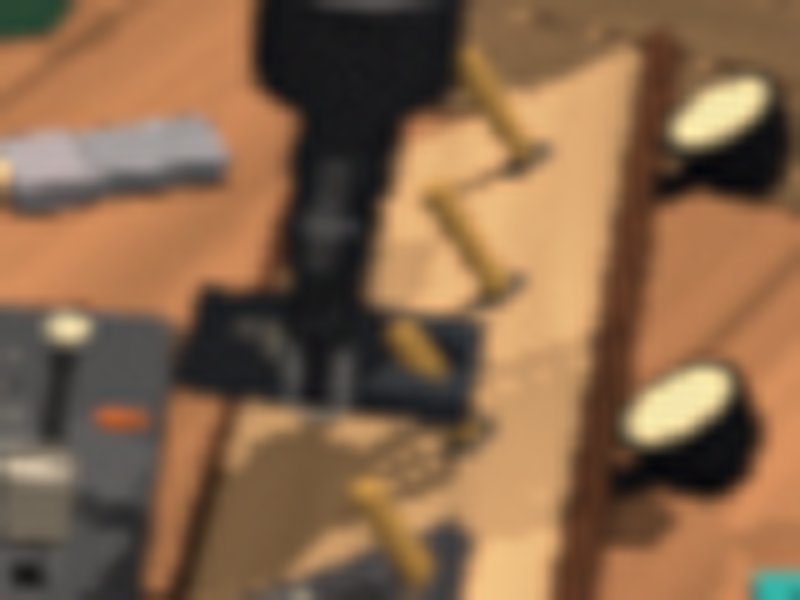

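```bash
python3 -m inch '[0.31,0.12,-0.5,0, 0.31,0.12,-0.5,0, 0.25,0.1,-0.4,0, 0,0,0,0, 0,0,0,0]' && python3 -m inch '[0.1,0.05,-0.3,0, 0.05,0.02,-0.3,0, 0,0,0,0, 0,0,0,0]' && python3 -m inch '[0.05,0.02,-0.4,0, 0.05,0.02,-0.4,0, 0,0,0,0]' && python3 -m inch '[0.05,0.02,-0.4,0, 0.05,0.02,-0.4,0, 0,0,0,0]'
```

```text
t: 31.65
tcp_pos: [0.6059, 0.1884, 0.1582]
tool_rot: [0.98, 0.197, 0.0, -0.0]
force: [-0.5, -1.1, -2.2]
finger_gap: 0.622
t: 32.15
tcp_pos: [0.606, 0.1886, 0.1524]
tool_rot: [0.98, 0.197, -0.001, 0.0]
force: [-5.3, -1.9, 1.4]
finger_gap: 0.623
t: 32.52
tcp_pos: [0.6065, 0.1888, 0.1439]
tool_rot: [0.98, 0.197, -0.002, 0.0]
force: [-4.6, -2.7, 0.8]
finger_gap: 0.624
t: 32.9
tcp_pos: [0.6078, 0.1893, 0.1359]
tool_rot: [0.98, 0.197, -0.002, 0.0]
force: [-4.3, -3.1, -0.7]
finger_gap: 0.624
```

Same behaviour as the first; release and rise.

```bash
python3 -m inch '[0,0,0,0, 0,0,0,0, 0,0,0,0, 0,0,0,0]' 80 20 && python3 -m inch '[0,0,2,0, 0,0,3,0, 0,0,5,0, 0,0,6,0, 0,-4,2,0, 0,-6,0,0, 0,-6,0,0, 0,-6,0,0, 0,-6,0,0, 0,-6,0,0]';  python3 snap.py scene s9 .62 .18 .17 40;  python3 snap.py top t9 .55 -.05 .1 110
python3 - <<'E'
import numpy as np
from slates import slates
slates(np.load("pics/t9.npz")["p"])
E
```

```text
t: 33.4
tcp_pos: [0.6097, 0.19, 0.1365]
tool_rot: [0.98, 0.197, 0.0, -0.0]
force: [0.1, -0.1, 0.2]
finger_gap: 0.802
t: 34.65
tcp_pos: [0.6092, -0.152, 0.3165]
tool_rot: [0.98, 0.197, 0.0, 0.0]
force: [0.4, 0.3, 0.0]
finger_gap: 0.8
crop origin 278 119 scale 10.0
crop origin 154 105 scale 3.6363636363636362
{'px': array([113.0266, 252.168 ]), 'ctr': array([0.3311, 0.4577]), 'yaw': np.float64(0.9123), 'L': np.float64(0.106), 'S': np.float64(0.0428), 'hole': None, 'hd': None, 'hy': None}
{'px': array([341.1787, 223.0562]), 'ctr': array([ 0.445 , -0.3101]), 'yaw': np.float64(-0.297), 'L': np.float64(0.1072), 'S': np.float64(0.0535), 'hole': array([ 0.4794, -0.3203]), 'hd': np.float64(0.0359), 'hy': np.float64(-0.2881)}
{'px': array([189.55  , 166.2402]), 'ctr': array([0.6285, 0.209 ]), 'yaw': np.float64(0.4491), 'L': np.float64(0.1136), 'S': np.float64(0.0542), 'hole': array([0.6578, 0.2246]), 'hd': np.float64(0.0332), 'hy': np.float64(0.4885)}
{'px': array([218.9353, 154.5928]), 'ctr': array([0.6708, 0.1095]), 'yaw': np.float64(0.4122), 'L': np.float64(0.1114), 'S': np.float64(0.0528), 'hole': array([0.7008, 0.1229]), 'hd': np.float64(0.0329), 'hy': np.float64(0.4202)}
{'px': array([160.348 , 124.6763]), 'ctr': array([0.7713, 0.3147]), 'yaw': np.float64(2.1996), 'L': np.float64(0.1146), 'S': np.float64(0.0618), 'hole': array([0.7492, 0.3436]), 'hd': np.float64(0.0363), 'hy': np.float64(2.2251)}
```

View pics/s9.png

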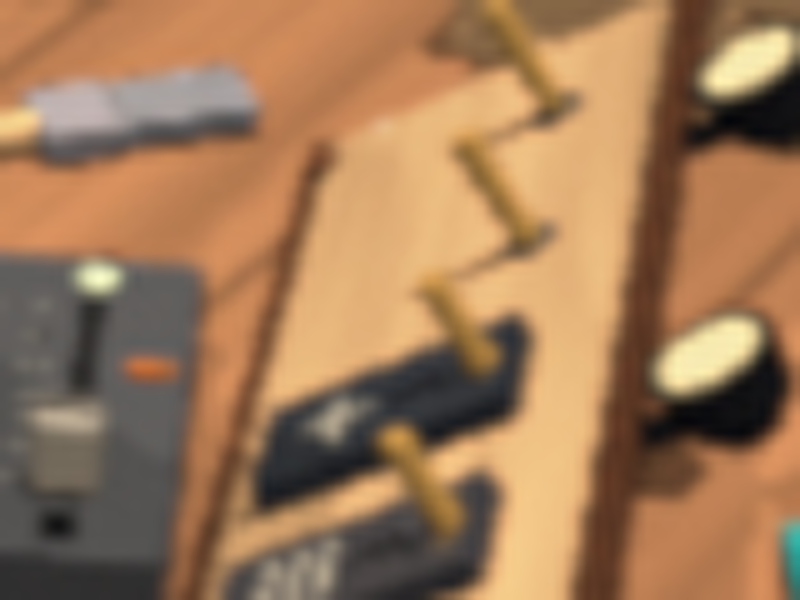

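View pics/t9.png

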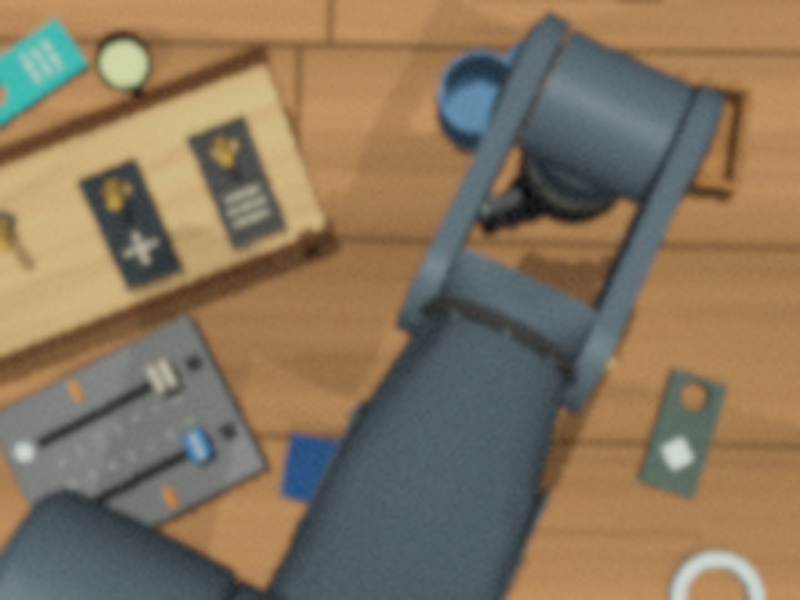

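```bash
python3 -m inch '[-2.74,-2.65,0,-0.115, -2.74,-2.65,0,-0.115, -2.74,-2.65,0,-0.115, -2.74,-2.65,0,-0.115, -2.74,-2.65,0,-0.115, -2.74,-2.65,0,-0.115, 0,0,-5,0, 0,0,-5,0, 0,0,-5,0, 0,0,0,0, 0,0,0,0]' 80 20
python3 - <<'E'
from h import *
from slates import slates
p,d=optics.snapshot("top"); np.savez("pics/t10.npz",p=p,d=d); slates(p)
E
```

```text
t: 36.12
tcp_pos: [0.446, -0.3097, 0.1677]
tool_rot: [0.989, -0.146, 0.001, 0.001]
force: [0.4, 0.1, 0.3]
finger_gap: 0.804
{'px': array([112.9406, 252.0963]), 'ctr': array([0.3313, 0.458 ]), 'yaw': np.float64(0.9123), 'L': np.float64(0.1057), 'S': np.float64(0.0426), 'hole': None, 'hd': None, 'hy': None}
{'px': array([189.4749, 166.1363]), 'ctr': array([0.6289, 0.2093]), 'yaw': np.float64(0.4483), 'L': np.float64(0.1131), 'S': np.float64(0.0541), 'hole': array([0.6579, 0.2246]), 'hd': np.float64(0.0328), 'hy': np.float64(0.4868)}
{'px': array([218.7759, 154.5647]), 'ctr': array([0.6708, 0.11  ]), 'yaw': np.float64(0.4022), 'L': np.float64(0.111), 'S': np.float64(0.0528), 'hole': array([0.7008, 0.1229]), 'hd': np.float64(0.0326), 'hy': np.float64(0.4061)}
{'px': array([160.338 , 124.6695]), 'ctr': array([0.7713, 0.3148]), 'yaw': np.float64(2.2018), 'L': np.float64(0.1146), 'S': np.float64(0.0617), 'hole': array([0.7492, 0.3436]), 'hd': np.float64(0.0363), 'hy': np.float64(2.2256)}
```

```bash
python3 -m inch '[-0.05,0,-5,0, 0,0,-4,0, 0,0,-3,0, 0,0,-1.5,0, 0,0,-0.7,0, 0,0,0,0, 0,0,0,0]' && python3 -m inch '[0,0,-0.5,0, 0,0,0,0, 0,0,0,0]'
```

```text
t: 37.05
tcp_pos: [0.445, -0.3097, 0.0254]
tool_rot: [0.989, -0.146, 0.001, 0.001]
force: [-0.5, -0.6, -0.9]
finger_gap: 0.798
t: 37.42
tcp_pos: [0.4444, -0.3091, 0.0193]
tool_rot: [0.989, -0.146, -0.0, -0.0]
force: [-1.3, -0.0, 0.9]
finger_gap: 0.799
```

```bash
python3 -m inch '[0,-0.05,-0.17,0, 0,0,0,0]' && python3 -m inch '[0,0,0,0, 0,0,0,0, 0,0,0,0, 0,0,0,0]' 50 20 && python3 -m inch '[0,0,1,0, 0,0,2,0, 0,0,4,0, 0,0,5,0, 0,0,6,0, 0,0,6,0, 0,0,5,0, 0,0,0,0]'
```

```text
t: 37.67
tcp_pos: [0.4444, -0.3096, 0.0175]
tool_rot: [0.989, -0.146, -0.0, -0.0]
force: [0.2, -0.1, 0.9]
finger_gap: 0.8
t: 38.17
tcp_pos: [0.4446, -0.3101, 0.0178]
tool_rot: [0.989, -0.146, 0.0, 0.0]
force: [0.3, -1.7, 2.3]
finger_gap: 0.625
t: 39.17
tcp_pos: [0.4458, -0.3105, 0.3122]
tool_rot: [0.989, -0.146, 0.004, 0.003]
force: [0.3, -0.0, -2.8]
finger_gap: 0.629
```

```bash
python3 -m inch '[0.85,5.25,0,0.0626, 0.85,5.25,0,0.0626, 0.85,5.25,0,0.0626, 0.85,5.25,0,0.0626, 0.85,5.25,0,0.0626, 0.85,5.25,0,0.0626, 0.85,5.25,0,0.0626, 0.85,5.25,0,0.0626, 0.85,5.25,0,0.0626, 0.85,5.25,0,0.0626, 0.85,5.25,0,0.0626, 0,0,0,0, 0,0,-4,0, 0,0,-3.5,0, 0,0,-2.3,0, 0,0,0,0, 0,0,0,0]' && python3 snap.py scene s11 .58 .28 .18 40
```

```text
t: 41.3
tcp_pos: [0.5379, 0.2673, 0.2098]
tool_rot: [0.981, 0.196, -0.0, 0.0]
force: [0.6, 0.5, -2.2]
finger_gap: 0.628
crop origin 282 101 scale 10.0
```

View pics/s11.png

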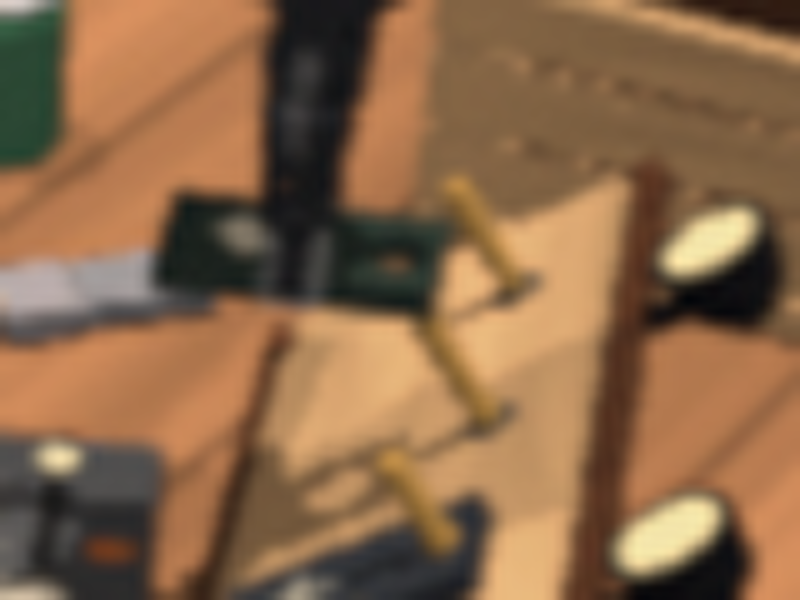

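```bash
python3 -m inch '[0.31,0.13,-0.5,0, 0.31,0.13,-0.5,0, 0.31,0.13,-0.5,0, 0.31,0.13,-0.5,0, 0,0,0,0, 0,0,0,0]' && python3 -m inch '[0.31,0.13,-0.5,0, 0.31,0.13,-0.5,0, 0.31,0.13,-0.5,0, 0,0,0,0, 0,0,0,0]' && python3 snap.py scene s12 .58 .28 .18 40
```

```text
t: 42.1
tcp_pos: [0.5503, 0.2731, 0.1895]
tool_rot: [0.981, 0.196, -0.0, 0.0]
force: [-0.1, -0.1, -1.7]
finger_gap: 0.628
t: 42.72
tcp_pos: [0.5595, 0.2769, 0.1743]
tool_rot: [0.981, 0.196, -0.0, 0.0]
force: [-0.9, 0.3, -2.9]
finger_gap: 0.625
crop origin 282 101 scale 10.0
```

View pics/s12.png

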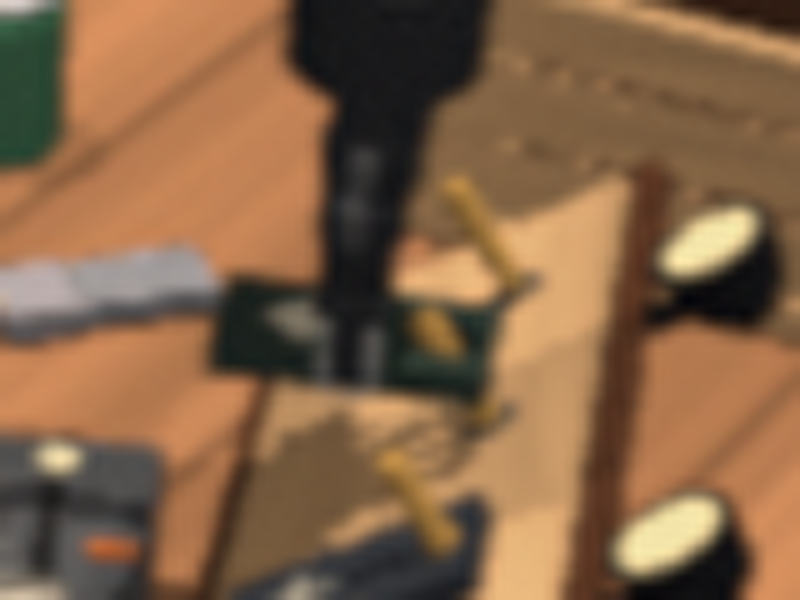

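```bash
python3 -m inch '[0.31,0.12,-0.5,0, 0.31,0.12,-0.5,0, 0.31,0.12,-0.5,0, 0,0,0,0, 0,0,0,0]' && python3 -m inch '[0.1,0.05,-0.4,0, 0.05,0.02,-0.4,0, 0,0,0,0, 0,0,0,0]' && python3 -m inch '[0.05,0.02,-0.4,0, 0.05,0.02,-0.4,0, 0,0,0,0]' && python3 -m inch '[0.05,0.02,-0.4,0, 0.05,0.02,-0.4,0, 0,0,0,0]'
```

```text
t: 43.4
tcp_pos: [0.569, 0.2806, 0.1594]
tool_rot: [0.981, 0.196, -0.0, 0.0]
force: [-0.1, 0.1, -3.9]
finger_gap: 0.628
t: 43.9
tcp_pos: [0.5694, 0.2809, 0.1515]
tool_rot: [0.981, 0.196, -0.001, 0.0]
force: [-4.7, -2.8, 0.5]
finger_gap: 0.63
t: 44.28
tcp_pos: [0.57, 0.2812, 0.1431]
tool_rot: [0.981, 0.197, -0.002, 0.0]
force: [-4.4, -2.8, -0.4]
finger_gap: 0.624
t: 44.65
tcp_pos: [0.5714, 0.2817, 0.1351]
tool_rot: [0.981, 0.196, -0.001, 0.0]
force: [-4.5, -1.6, 0.1]
finger_gap: 0.628
```

```bash
python3 -m inch '[0,0,0,0, 0,0,0,0, 0,0,0,0, 0,0,0,0]' 80 20 && python3 -m inch '[0,0,2,0, 0,0,3,0, 0,0,5,0, 0,0,6,0, 0,-2,2,0, 0,0,0,0]';  python3 snap.py scene s13 .60 .22 .17 40;  python3 snap.py top t13 .45 -.05 .1 110
python3 - <<'E'
import numpy as np
from slates import slates
slates(np.load("pics/t13.npz")["p"])
E
```

```text
t: 45.15
tcp_pos: [0.5729, 0.2822, 0.1358]
tool_rot: [0.981, 0.196, 0.001, -0.0]
force: [0.1, -0.0, -0.6]
finger_gap: 0.801
t: 45.9
tcp_pos: [0.573, 0.261, 0.3171]
tool_rot: [0.981, 0.196, 0.002, 0.0]
force: [-1.0, 0.7, 0.2]
finger_gap: 0.8
crop origin 279 112 scale 10.0
crop origin 154 137 scale 3.6363636363636362
{'px': array([279.9202, 220.6013]), 'ctr': array([ 0.449 , -0.1033]), 'yaw': np.float64(-0.3756), 'L': np.float64(0.1032), 'S': np.float64(0.0483), 'hole': None, 'hd': None, 'hy': None}
{'px': array([189.4048, 166.1539]), 'ctr': array([0.6288, 0.2095]), 'yaw': np.float64(0.4464), 'L': np.float64(0.1131), 'S': np.float64(0.0544), 'hole': array([0.6578, 0.2247]), 'hd': np.float64(0.0327), 'hy': np.float64(0.4821)}
{'px': array([218.8192, 154.6012]), 'ctr': array([0.6707, 0.1098]), 'yaw': np.float64(0.4041), 'L': np.float64(0.111), 'S': np.float64(0.0528), 'hole': array([0.7007, 0.1229]), 'hd': np.float64(0.0327), 'hy': np.float64(0.4088)}
```

View pics/s13.png

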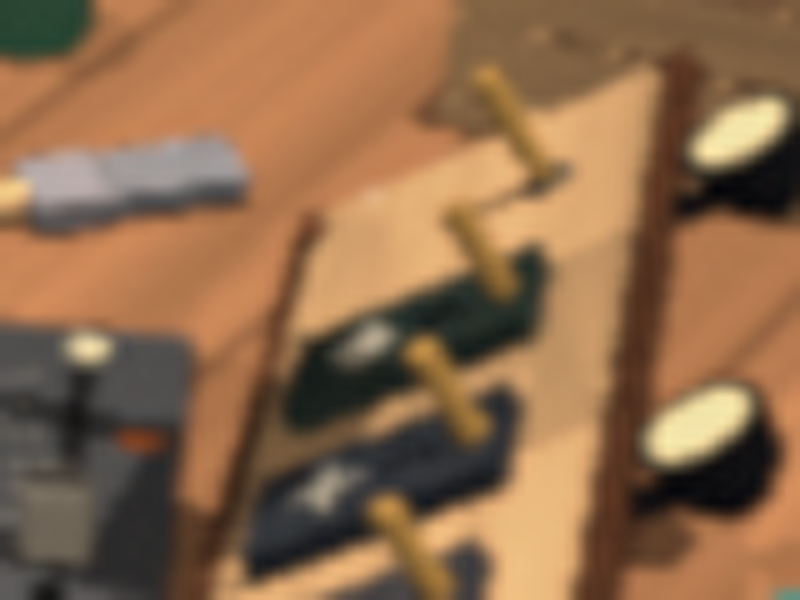

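View pics/t13.png

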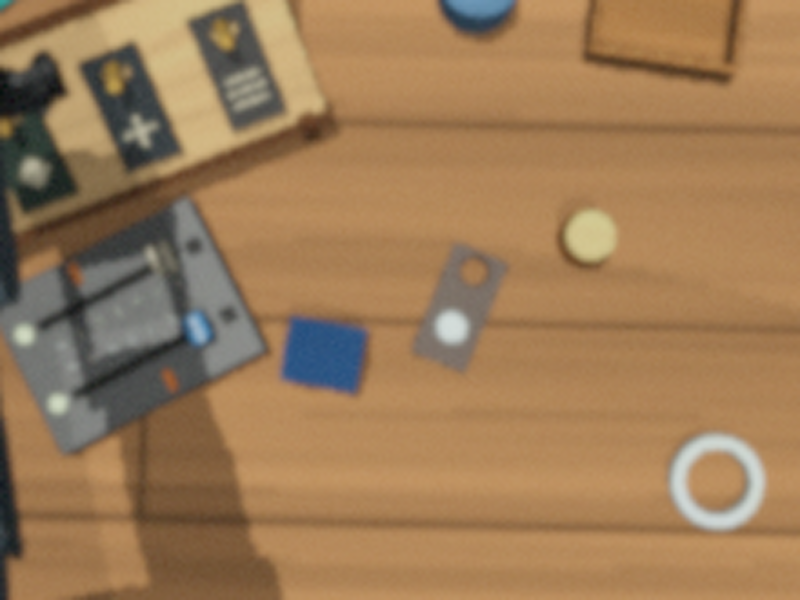

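Run:
```python
from h import *
p=np.load("pics/t13.npz")["p"]
u0,v0,u1,v1=262,198,300,245
c=cv2.resize(p[v0:v1,u0:u1],None,fx=8,fy=8,interpolation=cv2.INTER_CUBIC).astype(int)
rb=c[...,0]-c[...,2]; print(np.percentile(rb,[5,25,50,75,95]))
f=lambda a,b:(u0+(a+.5)/8-.5,v0+(b+.5)/8-.5)
for th in (35,42,48):
    m=(rb<th).astype(np.uint8)
    cs,hi=cv2.findContours(m,cv2.RETR_CCOMP,cv2.CHAIN_APPROX_NONE)
    i=max(range(len(cs)),key=lambda k:cv2.contourArea(cs[k])); W=np.array([onz("top",*f(*q),.0135)[:2] for q in cv2.boxPoints(cv2.minAreaRect(cs[i]))])
    e1,e2=W[1]-W[0],W[2]-W[1]
    if np.linalg.norm(e1)<np.linalg.norm(e2): e1,e2=e2,e1
    if e1[0]<0:e1=-e1
    print(th,'ctr',W.mean(0).round(4),np.linalg.norm(e1).round(4),np.linalg.norm(e2).round(4),'yaw',np.arctan2(e1[1],e1[0]).round(4))
    for k in range(len(cs)):
        if hi[0][k][3]==i and cv2.contourArea(cs[k])>200:
            M=cv2.moments(cs[k]); h=onz("top",*f(M['m10']/M['m00'],M['m01']/M['m00']),.0135)[:2]; dv=h-W.mean(0)
            print('  hole',h.round(4),np.linalg.norm(dv).round(4),np.arctan2(dv[1],dv[0]).round(4), cv2.contourArea(cs[k])/64)
```

```text
[12. 46. 85. 88. 91.]
35 ctr [ 0.4489 -0.1035] 0.1059 0.051 yaw -0.3802
42 ctr [ 0.449  -0.1035] 0.1082 0.0534 yaw -0.3858
  hole [ 0.4822 -0.1161] 0.0356 -0.3639 52.71875
48 ctr [ 0.449  -0.1034] 0.1098 0.055 yaw -0.3869
  hole [ 0.4822 -0.1161] 0.0356 -0.366 47.140625
```

```bash
python3 -m inch '[-1.77,-5.22,0,-0.111, -1.77,-5.22,0,-0.111, -1.77,-5.22,0,-0.111, -1.77,-5.22,0,-0.111, -1.77,-5.22,0,-0.111, -1.77,-5.22,0,-0.111, -1.77,-5.22,0,-0.111, 0,0,-5,0, 0,0,-5,0, 0,0,-3,0, 0,0,0,0, 0,0,0,0]' 80 20; python3 snap.py scene s14 .45 -.1 .02 50
```

```text
t: 47.5
tcp_pos: [0.4486, -0.1032, 0.1855]
tool_rot: [0.982, -0.19, -0.0, -0.0]
force: [0.2, -0.8, 1.3]
finger_gap: 0.8
crop origin 186 166 scale 8.0
```

View pics/s14.png

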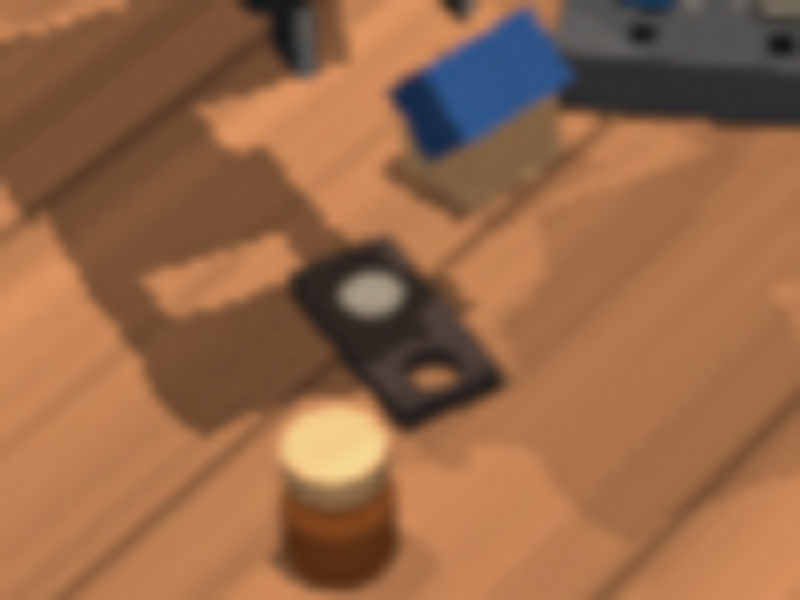

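```bash
python3 - <<'E'
from h import *
print(proj("scene",[.4822,-.1161,.014]), (186+433.5/8-.5,166+370.5/8-.5))
E
python3 -m inch '[0.05,0,-5,0, 0,0,-5,0, 0,0,-3,0, 0,0,-1.7,0, 0,0,-1,0, 0,0,-0.5,0, 0,0,0,0, 0,0,0,0]'
```

```text
[240.31069687 210.32144623] (239.6875, 211.8125)
t: 48.55
tcp_pos: [0.4495, -0.1035, 0.0243]
tool_rot: [0.982, -0.19, 0.001, 0.0]
force: [0.1, 0.3, 0.4]
finger_gap: 0.799
```

```bash
python3 -m inch '[0,0,-0.6,0, 0,0,0,0, 0,0,0,0]'  && python3 -m inch '[0,0,0,0, 0,0,0,0, 0,0,0,0, 0,0,0,0]' 50 20 && python3 -m inch '[0,0,1,0, 0,0,2,0, 0,0,4,0, 0,0,5,0, 0,0,6,0, 0,0,6,0, 0,0,5,0, 0,0,0,0]'
```

```text
t: 48.92
tcp_pos: [0.4489, -0.1033, 0.0176]
tool_rot: [0.982, -0.19, -0.0, -0.0]
force: [-0.3, 0.0, -0.1]
finger_gap: 0.8
t: 49.42
tcp_pos: [0.449, -0.1034, 0.0178]
tool_rot: [0.982, -0.19, 0.0, 0.0]
force: [-1.3, -1.1, 3.0]
finger_gap: 0.623
t: 50.42
tcp_pos: [0.4507, -0.1039, 0.3118]
tool_rot: [0.982, -0.19, 0.005, 0.001]
force: [0.2, -0.1, -2.0]
finger_gap: 0.625
```

```bash
python3 -m inch '[0.63,5.79,0,0.097, 0.63,5.79,0,0.097, 0.63,5.79,0,0.097, 0.63,5.79,0,0.097, 0.63,5.79,0,0.097, 0.63,5.79,0,0.097, 0.63,5.79,0,0.097, 0.63,5.79,0,0.097, 0,0,0,0, 0,0,-4,0, 0,0,-3.5,0, 0,0,-2.3,0, 0,0,0,0, 0,0,0,0]' && python3 snap.py scene s15 .55 .36 .18 40
```

```text
t: 52.18
tcp_pos: [0.4996, 0.3594, 0.2098]
tool_rot: [0.981, 0.196, -0.0, 0.0]
force: [0.2, -0.6, -0.8]
finger_gap: 0.625
crop origin 286 90 scale 10.0
```

View pics/s15.png

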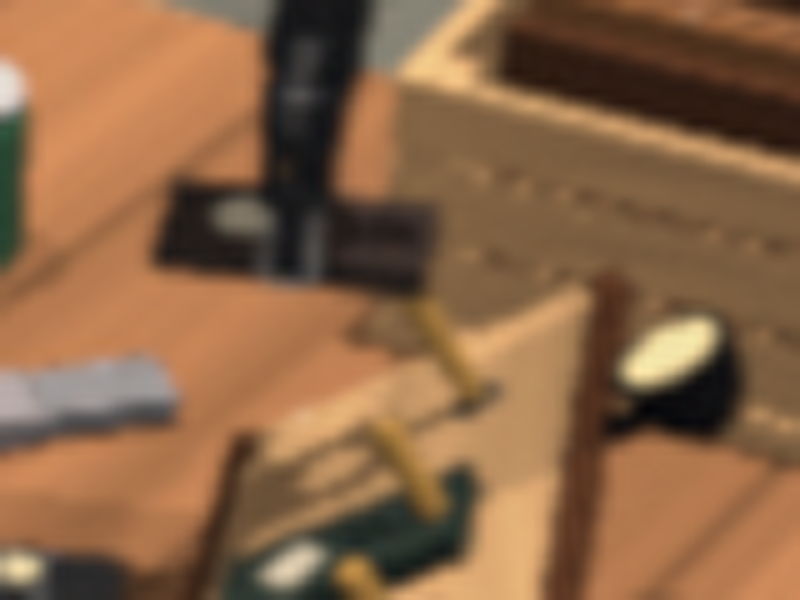

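```bash
python3 -m inch '[0.31,0.13,-0.5,0, 0.31,0.13,-0.5,0, 0.31,0.13,-0.5,0, 0.31,0.13,-0.5,0, 0,0,0,0, 0,0,0,0]' && python3 -m inch '[0.31,0.13,-0.5,0, 0.31,0.13,-0.5,0, 0.31,0.13,-0.5,0, 0,0,0,0, 0,0,0,0]' && python3 snap.py scene s16 .55 .36 .18 40
```

```text
t: 52.98
tcp_pos: [0.5118, 0.3651, 0.1895]
tool_rot: [0.981, 0.196, -0.0, 0.0]
force: [0.6, -0.6, -1.7]
finger_gap: 0.624
t: 53.6
tcp_pos: [0.5211, 0.3689, 0.1745]
tool_rot: [0.981, 0.196, -0.0, 0.0]
force: [-1.2, 0.1, -3.0]
finger_gap: 0.629
crop origin 286 90 scale 10.0
```

View pics/s16.png

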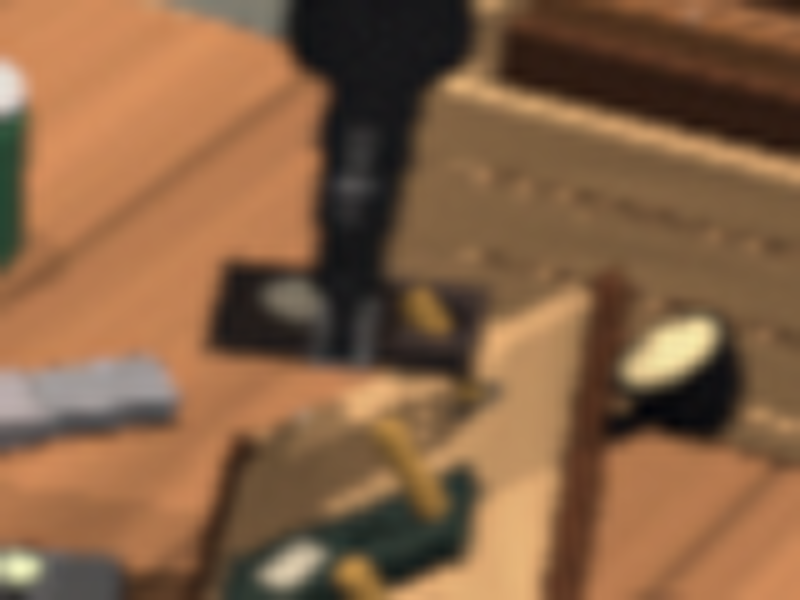

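Peg 0 is through the hole as for the others; carry on down.

```bash
python3 -m inch '[0.31,0.12,-0.5,0, 0.31,0.12,-0.5,0, 0.31,0.12,-0.5,0, 0,0,0,0, 0,0,0,0]' && python3 -m inch '[0.1,0.05,-0.4,0, 0.05,0.02,-0.4,0, 0,0,0,0, 0,0,0,0]' && python3 -m inch '[0.05,0.02,-0.4,0, 0.05,0.02,-0.4,0, 0,0,0,0]' && python3 -m inch '[0.05,0.02,-0.4,0, 0.05,0.02,-0.4,0, 0,0,0,0]'
```

```text
t: 54.28
tcp_pos: [0.5305, 0.3726, 0.1595]
tool_rot: [0.981, 0.196, 0.0, -0.0]
force: [-0.2, 0.7, -1.8]
finger_gap: 0.625
t: 54.78
tcp_pos: [0.5309, 0.373, 0.1514]
tool_rot: [0.981, 0.196, -0.001, 0.0]
force: [-4.7, -1.6, 1.5]
finger_gap: 0.623
t: 55.15
tcp_pos: [0.5315, 0.3732, 0.143]
tool_rot: [0.981, 0.196, -0.002, 0.0]
force: [-5.3, -2.1, 0.9]
finger_gap: 0.623
t: 55.52
tcp_pos: [0.5329, 0.3738, 0.135]
tool_rot: [0.981, 0.196, -0.001, 0.0]
force: [-4.3, -1.9, -0.1]
finger_gap: 0.626
```

```bash
python3 -m inch '[0,0,0,0, 0,0,0,0, 0,0,0,0, 0,0,0,0]' 80 20 && python3 -m inch '[0,0,2,0, 0,0,3,0, 0,0,5,0, 0,0,5,0, -1,-5,0,0, -1,-6,0,0, 0,-6,0,0, 0,-6,0,0, 0,-6,0,0, 0,-6,0,0, 0,0,0,0, 0,0,0,0]';  python3 snap.py scene s17 .60 .25 .17 50;  python3 snap.py top t17 .5 .2 .1 80
```

```text
t: 56.02
tcp_pos: [0.5344, 0.3741, 0.1358]
tool_rot: [0.981, 0.196, 0.0, -0.0]
force: [-0.4, -0.3, -0.3]
finger_gap: 0.798
t: 57.52
tcp_pos: [0.5139, 0.0241, 0.2857]
tool_rot: [0.981, 0.195, 0.0, -0.0]
force: [1.0, -0.1, 0.7]
finger_gap: 0.798
crop origin 273 102 scale 8.0
crop origin 106 141 scale 5.0
```

View pics/s17.png

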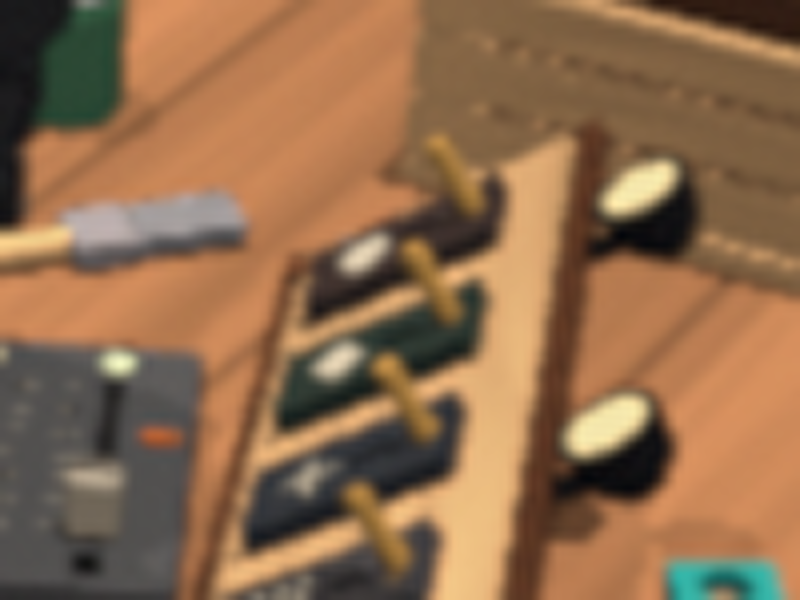

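View pics/t17.png

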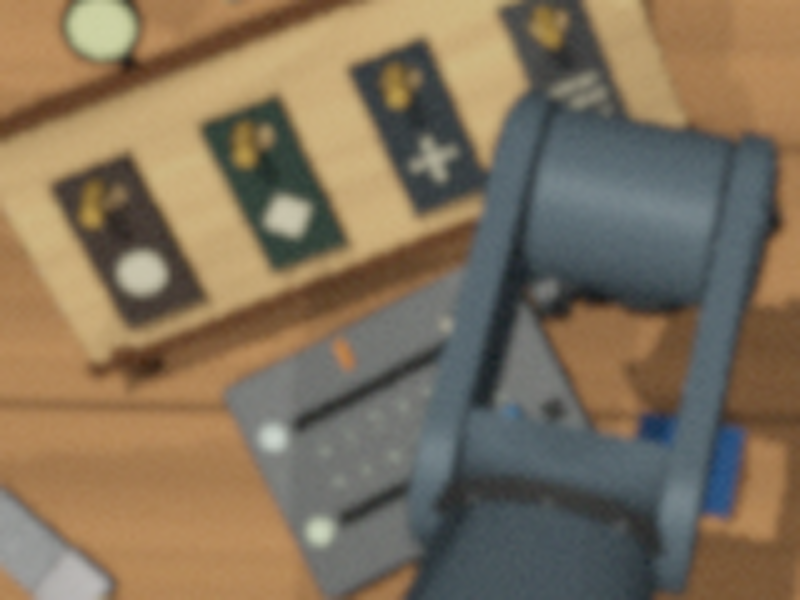

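```bash
python3 -m inch '[-3.03,3.62,0,0.039, -3.03,3.62,0,0.039, -3.03,3.62,0,0.039, 0,0,0,0, 0,0,-5,0, 0,0,-5,0, 0,0,0,0, 0,0,0,0]' 60 20
```

```text
t: 58.62
tcp_pos: [0.4244, 0.1329, 0.1866]
tool_rot: [0.967, 0.253, 0.001, 0.0]
force: [-0.0, -0.5, 0.9]
finger_gap: 0.601
```

```bash
python3 -m inch '[-0.1,0,-5,0, 0,0,-3,0, 0,0,-2,0, 0,0,-1.2,0, 0,0,-0.6,0, 0,0,0,0, 0,0,0,0]' && python3 -m inch '[0,0,0,0, 0,0,0,0, 0,0,0,0, 0,0,0,0]' 5 20
```

```text
t: 59.5
tcp_pos: [0.4226, 0.1327, 0.0683]
tool_rot: [0.967, 0.253, 0.001, 0.0]
force: [-0.2, 0.3, 0.5]
finger_gap: 0.6
t: 60.0
tcp_pos: [0.4222, 0.1327, 0.068]
tool_rot: [0.968, 0.253, 0.0, 0.0]
force: [0.4, -0.6, 6.1]
finger_gap: 0.233
```

```bash
python3 -m inch '[-0.49,0.87,0,0, -0.73,1.31,0,0, -0.73,1.31,0,0, -0.38,0.67,0,0, 0,0,0,0, 0,0,0,0, 0,0,0,0]'
```

```text
t: 60.88
tcp_pos: [0.3993, 0.1746, 0.068]
tool_rot: [0.968, 0.253, 0.001, -0.0]
force: [-0.5, 2.1, 6.0]
finger_gap: 0.236
```

```bash
python3 -m inch '[0,0,0,0, 0,0,0,0, 0,0,0,0]' 60 20 && python3 -m inch '[0,0,3,0, 0,0,5,0, 2.1,-0.2,0,0, 4.2,-0.4,0,0, 2.1,-0.2,0,0, 0,0,0,0, 0,0,0,0]'; python3 snap.py scene s18 .43 .2 .06 35
```

```text
t: 61.25
tcp_pos: [0.3985, 0.1742, 0.0674]
tool_rot: [0.967, 0.253, -0.0, -0.0]
force: [0.5, 0.0, -0.0]
finger_gap: 0.599
t: 62.12
tcp_pos: [0.4808, 0.1662, 0.1471]
tool_rot: [0.967, 0.253, -0.002, -0.0]
force: [-1.0, 0.5, -0.5]
finger_gap: 0.602
crop origin 243 128 scale 11.428571428571429
```

View pics/s18.png

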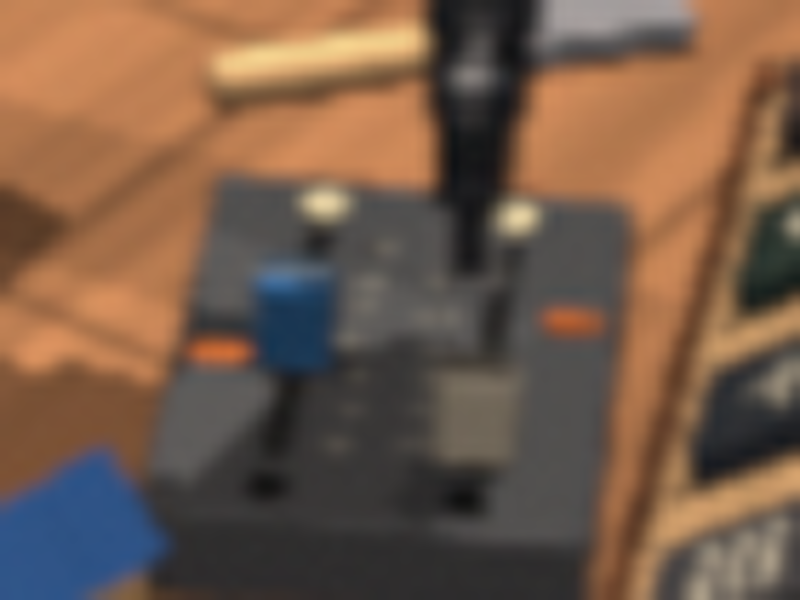

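```bash
python3 -m inch '[0.25,-0.05,-3,0, 0,0,-2.5,0, 0,0,-1.6,0, 0,0,-1,0, 0,0,0,0, 0,0,0,0]' && python3 -m inch '[0,0,0,0, 0,0,0,0, 0,0,0,0, 0,0,0,0]' 5 20
```

```text
t: 62.92
tcp_pos: [0.4856, 0.1659, 0.0671]
tool_rot: [0.967, 0.253, 0.001, 0.0]
force: [-0.3, 0.6, 0.3]
finger_gap: 0.602
t: 63.42
tcp_pos: [0.485, 0.1667, 0.0674]
tool_rot: [0.968, 0.252, 0.0, -0.001]
force: [-1.4, 4.8, 5.8]
finger_gap: 0.229
```

```bash
python3 -m inch '[-0.49,0.87,0,0, -0.73,1.31,0,0, -0.73,1.31,0,0, -0.73,1.31,0,0, -0.73,1.31,0,0, -0.46,0.82,0,0, 0,0,0,0, 0,0,0,0, 0,0,0,0]'
```

```text
t: 64.55
tcp_pos: [0.4474, 0.2358, 0.0674]
tool_rot: [0.968, 0.253, 0.001, -0.0]
force: [0.0, 2.1, 6.4]
finger_gap: 0.23
```

```bash
python3 -m inch '[0,0,0,0, 0,0,0,0, 0,0,0,0]' 60 20 && python3 -m inch '[0,0,3,0, 0,0,5,0, 0,0,6,0, 0,0,4,0, 0,-5,0,0, 0,-6,0,0, 0,-6,0,0, 0,-6,0,0, 0,-6,0,0, 0,-6,0,0, 0,-6,0,0, 0,-6,0,0, 0,0,0,0, 0,0,0,0]'; python3 snap.py scene s19 .43 .2 .06 35; python3 snap.py top t19 .43 .2 .06 40
python3 - <<'E'
import numpy as np
from fad import fad
fad(np.load("pics/t19.npz")["p"])
E
```

```text
t: 64.92
tcp_pos: [0.4462, 0.2349, 0.0663]
tool_rot: [0.967, 0.253, -0.0, 0.0]
force: [-0.0, 0.9, 0.9]
finger_gap: 0.598
t: 66.68
tcp_pos: [0.4458, -0.2344, 0.2461]
tool_rot: [0.968, 0.252, -0.001, -0.001]
force: [-0.0, 0.4, 0.1]
finger_gap: 0.597
crop origin 243 128 scale 11.428571428571429
crop origin 147 194 scale 10.0
orange [174.3 211.3] 13.5 z 0.04 [0.4719 0.2503] box x,y mm 64.1 20.3
orange [200.3 240.3] 15.3125 z 0.04 [0.3774 0.1606] box x,y mm -62.1 -11.9
blue [194.7 233.2] 64.125 z 0.077 [0.4008 0.1742] box x,y mm -35.0 -11.4
pale [176.1 218.3] 59.4375 z 0.04 [0.4487 0.2436] box x,y mm 40.6 25.8
pale [176.1 218.3] 59.4375 z 0.077 [0.4476 0.2364] box x,y mm 36.2 20.0
pale [160.2 228.1] 35.5625 z 0.04 [0.4152 0.2954] box x,y mm 36.7 87.4
pale [160.2 228.1] 35.5625 z 0.077 [0.4151 0.287 ] box x,y mm 32.4 80.1
pale [169.6 246.7] 35.8125 z 0.04 [0.3542 0.2618] box x,y mm -33.0 87.8
pale [169.6 246.7] 35.8125 z 0.077 [0.3556 0.2542] box x,y mm -35.5 80.5
```

View pics/s19.png

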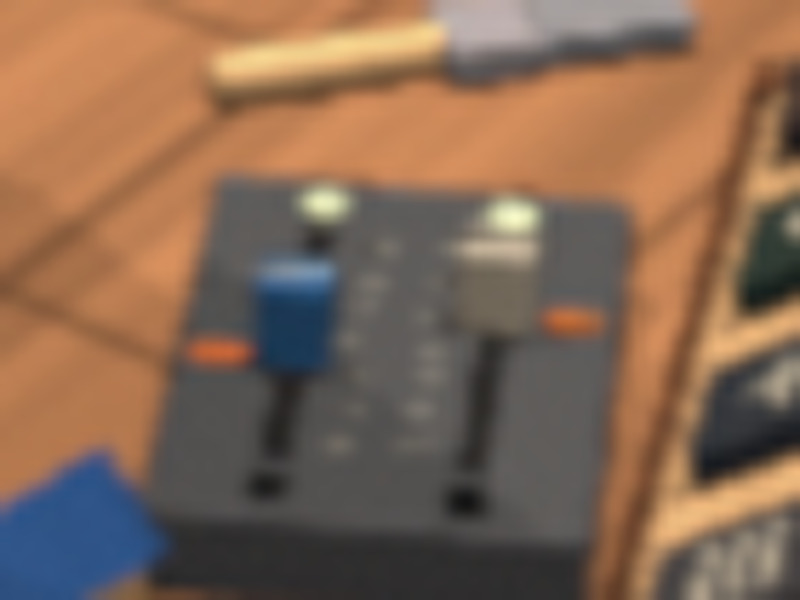

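View pics/t19.png

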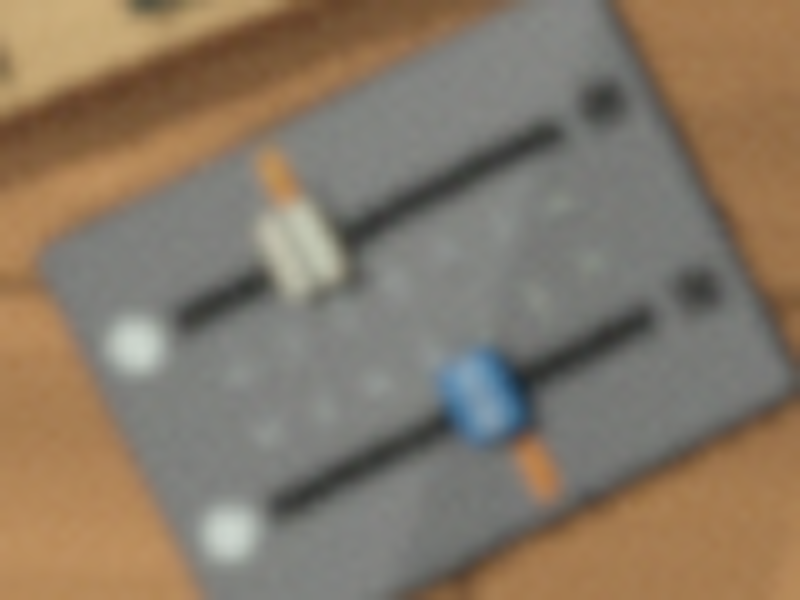

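```bash
python3 - <<'E'
from h import *
p=np.load("pics/t19.npz")["p"]
az,el=np.radians(22.7),np.radians(56)
z=np.array([-np.cos(az)*np.cos(el),-np.sin(az)*np.cos(el),np.sin(el)]);y=np.array([-np.sin(az),np.cos(az),0]);x=np.cross(y,z)
b3=np.array([.689,.114,.133])
big=cv2.resize(p,None,fx=4,fy=4,interpolation=cv2.INTER_CUBIC).astype(int)
def toplane(u,v,h=.014):
    o,d=ray("top",u,v); k=(z@b3+h-z@o)/(z@d); q=o+k*d-b3; return q@x,q@y
rb=big[...,0]-big[...,2]
# board mask
poly=[]
for a,b in [(.045,-.05),(.045,.35),(-.115,.35),(-.115,-.05)]:
    q=proj("top",b3+a*x+b*y); poly.append([(q[0]+.5)*4-.5,(q[1]+.5)*4-.5])
m=np.zeros(rb.shape,np.uint8); cv2.fillPoly(m,[np.array(poly).astype(int)],1)
for th in (28,34):
    mm=cv2.morphologyEx(((rb<th)&(m>0)).astype(np.uint8),cv2.MORPH_CLOSE,np.ones((9,9),np.uint8))
    cs,_=cv2.findContours(mm,cv2.RETR_EXTERNAL,cv2.CHAIN_APPROX_NONE)
    for c in cs:
        if cv2.contourArea(c)<4000: continue
        P=np.array([toplane((u+.5)/4-.5,(v+.5)/4-.5) for u,v in c[:,0]],np.float32)*1000
        (cx,cy),(w,h),_=r=cv2.minAreaRect(P); bx=cv2.boxPoints(r); e=[bx[1]-bx[0],bx[2]-bx[1]]; e=max(e,key=np.linalg.norm); e=e*np.sign(e[0])
        print(th,'x,y',round(cx,1),round(cy,1),'size',round(w,1),round(h,1),'tilt deg',np.degrees(np.arctan2(e[1],e[0])).round(1))
d=np.load("pics/t19.npz")["d"]
for i,cy in enumerate([0,100,200,300]):
    hs=[]
    for a in (-75,-50,-25):
        q=proj("top",b3+a/1e3*x+cy/1e3*y+.014*z); u,v=np.round(q).astype(int)
        hs.append(np.median([z@(deproj("top",uu,vv,d[vv,uu])-b3) for uu in (u-1,u,u+1) for vv in (v-1,v,v+1)])*1e3)
    print('peg',3-i,'heights above board mm',np.round(hs,1))
E
python3 - <<'E'
import cv2,numpy as np
p=np.load("pics/t19.npz")["p"][:,:,::-1]
cv2.imwrite("pics/t19f.png",cv2.resize(p,(800,600),interpolation=cv2.INTER_CUBIC))
E
```

```text
28 x,y -40.6 297.6 size 49.3 106.3 tilt deg -0.5
28 x,y -40.6 199.2 size 50.4 109.3 tilt deg -0.2
28 x,y -40.7 100.4 size 109.6 49.6 tilt deg 0.2
28 x,y -40.8 0.2 size 110.1 48.1 tilt deg 0.3
34 x,y -40.8 297.6 size 50.8 108.3 tilt deg -0.4
34 x,y -40.8 199.2 size 51.1 110.7 tilt deg -0.2
34 x,y -40.8 100.4 size 110.9 50.4 tilt deg 0.2
34 x,y -40.8 0.2 size 111.3 49.3 tilt deg 0.3
peg 3 heights above board mm [15.6 16.2 13.4]
peg 2 heights above board mm [16.1 15.1 14.2]
peg 1 heights above board mm [12.9 14.2 13.9]
peg 0 heights above board mm [12.4 16.6 13.6]
```

View pics/t19f.png

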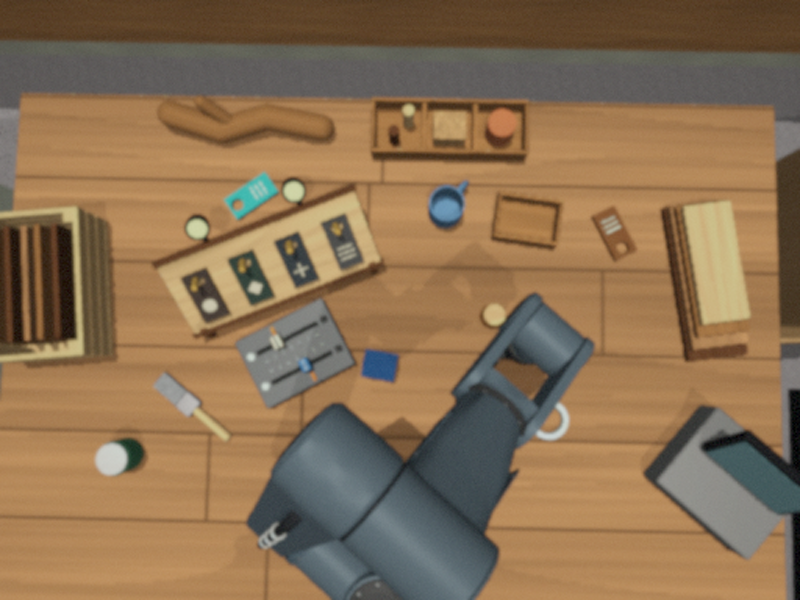

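Run:
```python
from h import *
print(job.sign_off()); s=manip.sense(); print(s["t"],s["force"])
```

```text
the job is handed in; nothing more can be done
None
the job is handed in; nothing more can be done
```

I slid both faders to their off stops and hung all four slates: bars on peg 3, cross on peg 2, diamond on peg 1, disc on peg 0, gripping at 20 N. Only then did I slide each fader up to its orange marker. I handed the job in at about 67 s.

Last checks, all from camera pictures:
- **Slates:** each lies within about 0.5° of straight below its peg. Their upper faces measured 12–17 mm off the board, where flat is 14 mm, so this matches within the depth noise.
- **Faders:** the grips measured −11.4 mm (near) and 20.0 mm (far) along the track, against markers at −11.9 and 20.3 mm.
- **Disagreement:** by the arm's own travel from the off stops, the far fader may be about 1 mm short of its marker and the near one about 0.5 mm past. The slates' centres also read about 2 mm higher up the board than I expected. Both are at the limit of the camera calibration (about 2 mm).
- **Surroundings:** the objects visible in the last overhead picture were where they started, and I saw no slate knocked aside. The arm was clear of everything at hand-in.

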